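# Open a flapped carton and pack a guide bush over its post

## Task

Open the carton: swing the long top flap and then the end flap under it well past upright, so that both stay folded back. Then pick up the flanged guide bush from the worktop and lower it gently and squarely over the upright packing post inside, flange down, until it rests on the post's foot, and let go. Leave the two nuts in the carton, and the oil bottle and the ring gauge where they stand.

Things in the scene. Friction and masses are not known exactly. Their poses are not given: they have to be found in the camera images.
- carton: Brown cardboard carton, fixed, 150 (x) x 140 (y) x 80 mm high to the rim; walls and floor 4 mm. Origin: centre of the underside; z up. Two flaps lie over its top: long_flap, hinged on the -y rim, on top; end_flap, hinged on the +x rim, under it. The -x and +y flaps are fixed, folded down flat outside, 6 mm out. Inside: packing post and two nuts.
- long_flap (a joint): Angle (rad): 0 flat over the opening, 1.57 upright, 3.2 stop, folded out to -y. Board 4 mm thick, 148 mm long (x), reaching 120 mm from its hinge (16 mm slot at the +y wall); at the thumb notch in its free edge (60 mm wide, centred at x -26 mm, 24 deep) only 96 mm. Stiff crease, friction 0.06 N m, no spring: it stays where left and takes 1 to 2 N to swing at the notch.
- end_flap (a joint): Angle (rad): 0 flat under the long flap, 1.57 upright, 3.2 stop, folded out to the carton's +x. Board 4 mm thick, 130 mm long (y), reaching 58 mm from its hinge; at the thumb notch in mid-edge (60 mm wide, 20 deep) only 38 mm. Stiff crease as the long flap's; 1 to 3 N at the notch.
- long_flap_notch (a point): Middle of the edge of the long flap's thumb notch, on its underside, 96 mm from the hinge; moves with the flap.
- end_flap_notch (a point): Middle of the edge of the end flap's thumb notch, on its underside, 38 mm from the hinge; moves with the flap.
- long_flap_hinge (a point): Point of the long flap's hinge line abreast of its notch, at x -26, y -70, z 84.5 mm of the carton; carton axes, hinge along its x.
- end_flap_hinge (a point): Middle of the end flap's hinge line, at x +75, z 80 mm of the carton; carton axes, hinge along its y.
- packing_post: Fixed in the carton on its floor: black round foot 62 mm diameter x 6 mm with an upright steel post in its centre, 12 mm diameter, 62 mm tall above the foot, the last 4 mm tapered to 8 mm. Mostly hidden by the flaps at first. Origin: centre of the underside.
- post_seat (a point): Centre of the foot's top face, where the post rises; the bush's underside comes to rest here, 10 mm above the worktop.
- post_tip (a point): Top of the post, 62 mm above post_seat.
- bush: Loose steel guide bush, 0.2 to 0.4 kg, standing flange down on the worktop: round flange 64 mm diameter x 8 mm, above it a round body 34 mm diameter up to 46 mm height, through bore 14 mm. Origin: centre of the underside, on the bore's axis; z along the bore, up.
- bush_top (a point): Centre of the bush's top face, 46 mm above its underside.
- nut_a: Loose flange nut, 23 mm diameter x 12 mm, on the carton's floor near its +x wall; stays in the carton. Origin: centre of the underside.
- nut_b: Another such nut, likewise.
- oil_bottle: Loose oil bottle, 54 mm diameter x 140 mm, standing on the worktop: a bystander. Origin: centre of the underside.
- ring_gauge_large: Loose steel ring gauge, 45 mm diameter x 14 mm, lying on the worktop: a bystander. Origin: centre of the underside.
- panel_corner (a point): Fixed point on the worktop, below the far left corner of the head of the white operator panel, an obstacle on a post. The head fills x 0.22 to 0.44, y -0.20 to 0.12, z 0.45 to 0.82 m of the robot's frame, with a pole fitting above it up to z 1.0; the arm must pass over or round it to the carton, and keep its elbow and forearm to the left of it.
- tester_clamp (a point): Fixed point on the worktop, below the toggle clamp of the thread tester, an obstacle behind and left of the carton: its table (x over 0.56, y over 0.3, z 0.15 to 0.18 m) with the clamp at x 0.60, y 0.33 to 0.45, up to z 0.29, and a head over x 0.53, y 0.58 to 0.9 from z 0.42 up.

How it is judged:
By the outcome, as a careful person would: the job done as asked, in the order asked, and still so for the second after the job is handed in, with the robot touching nothing.
It also fails if it takes over 72 s, if anything falls off the work surface, if the arm or the gripper's body presses on something with over 40 N, if the wrist force passes 120 N, or if a joint passes its speed limit or range.

## Robot

A 7-joint arm with a two-finger parallel gripper is mounted at the origin on a cart in front of the work surface, level with it; the furniture and walls round the work are solid. World frame = base frame: x ahead of the robot, y to its left, z up, the work surface at z = 0. Lengths are in m, angles in rad, forces in N, time in s.
With the tool pointing down it reaches from about 0.425 to 0.95 m from the base axis. Payload 16.7 kg.
Tool frame: the origin (TCP) lies midway between the tips of the shut fingers; the grasp point (between the pads) lies 19 mm behind it; z points along the fingers, y is the line along which they close (so a half turn about z gives the same grasp; the last joint's range is limited). The gripper opens to 94 mm and grips with 3 to 60 N. Pads are 16 mm wide; open, the fingers measure 119 mm over their backs; the gripper's body (75 mm by 177 mm) begins 78 mm behind the grasp point.
Start: joints at [-1.343, 0.426, 0.074, 1.606, -0.034, 1.111, -0.067], TCP at [0.249, 0.627, 0.18] pointing down, gripper open.
Joint ranges: [-2.85, 2.85], [-0.5, 2.14], [-1.23, 1.37], [0.21, 2.46], [-1.02, 4.16], [0.16, 2.05], [-2.73, 2.73]. Speed limits (rad/s): [1.89, 1.89, 2.39, 2.39, 3.01, 3.01, 3.01].

## Interface

Orientations are given as a 3x3 rotation matrix whose columns are the frame's x, y, z axes.
In Python, from bench import arm gives the robot as it stands.
- The arm moves only by the tool apply_moves, never from a script. Its arguments are lists of equal length, an entry for each row: "xyz": the shift along the tool's x, y, z in cm, a list of three; "turn": the turn, a rotation vector about the tool's x, y, z in degrees, a list of three; "fingers": the opening, from -1 (shut) to 1 (fully open). A call has exactly 10 rows; each row is the pose to reach, as a shift and turn from the pose commanded when the call began, along the tool's axes at that moment; what a row does not reach only later rows make up. A row lasts 1/12 s, in which the tool goes at most 41.7 mm and 7.16 degrees, less where a joint would pass 70% of its speed; a pose out of reach is approached as far as the arm can. A call with a gripper value outside its range is refused whole. The fingers move at their own pace and stop on an object; "grip_force" is the grip in N (left out, the last holds). Time passes only in rows, so rows that repeat a pose let the fingers close, or fill a call up. It gives the time, the measured TCP pose, the force, the opening and the grip force at its end, in the units of the state.
- arm.get_obs(): the state, without advancing time (a new reading comes with each control period).
- arm.capture(name): name is "side" or "top" or "wrist"; returns the picture (400x640x3 uint8, blue, green, red); there is no depth.
- arm.calibration(name): a dict with "fx", "fy", "cx", "cy" (pixels), "dist" ([k1, k2, p1, p2, k3] as OpenCV has them; the pictures are not rectified), "pose" (4x4, takes a point from camera to world coordinates). Camera axes: x right, y up, looking along -z (the intrinsics and any distortion apply to the point x, -y, -z); pixel columns grow to the right and rows downward; lengths in m; the calibration is good to about 2 mm. A picture is of the moment at which its call begins: read the wrist's pose just before it. calibration takes no time and is no camera call; for the wrist camera it gives the pose at the moment of the call.
- arm.hand_in(): hands the job in; it is judged then, once.
The state is a dict: "t": time; "q": joint angles; "dq": joint speeds; "joint_efforts": joint torques, N m; "tool_pos": TCP position; "eef_rot": TCP orientation; "wrist_force": force on the tool from outside, world axes, zero at the start; "moment": the same for the moment, N m; "finger_gap": finger opening in m; "grip_force": force on a finger pad.
Only numpy, scipy, OpenCV 4.12 (cv2) and the standard library are available. Lean on these libraries where they do the work, as an engineer would, in place of code of your own. Each camera call takes 0.05 s, during which the arm holds its last target. There are 200 camera calls.

## Working session

There is one attempt and no reset: what is moved stays moved. The work goes in short steps, Python scripts to look and compute and a tool call to move; the robot and the scene stay as the last step left them, time stands still between calls to the robot, and variables do not carry over. Pictures are saved under pics/ and viewed, at most 10 in all, crops included, and the job is handed in when it is done.

Besides the shell and the picture viewer there is one more tool, called after ">>>" as name(argument=value, ...) on one line, values as JSON. apply_moves: Moves the arm, as the interface text tells. Its arguments: {"type":"object","properties":{"xyz":{"type":"array","items":{"type":"array","items":{"type":"number"}}},"turn":{"type":"array","items":{"type":"array","items":{"type":"number"}}},"fingers":{"type":"array","items":{"type":"number"}},"grip_force":{"type":"number"}},"required":["xyz","turn","fingers"]}

```bash
ls; mkdir -p pics
python3 - <<'E'
from bench import arm
import cv2,numpy as np
o=arm.get_obs();print(o['t'],o['tool_pos'],np.round(o['eef_rot'],3),o['finger_gap'])
for n in("side","top"):
    im=arm.capture(n);cv2.imwrite(f'pics/{n}0.png',im)
    c=arm.calibration(n);print(n,c['fx'],c['fy'],c['cx'],c['cy'],c['dist'],np.round(c['pose'],3).tolist())
E
```

```text
pics
0.0 [0.24884975 0.62699151 0.17949546] [[-0.929  0.369 -0.   ]
 [ 0.369  0.929 -0.001]
 [-0.    -0.001 -1.   ]] 0.09409108008347708
side 462.8833270383477 462.8833270383477 317.762834426299 188.2160033413505 [0.02430522 0.         0.         0.         0.        ] [[-0.983, -0.142, 0.116, 0.564], [0.183, -0.808, 0.56, 0.738], [0.014, 0.572, 0.82, 0.763], [0.0, 0.0, 0.0, 1.0]]
top 395.0249127039708 395.0249127039708 321.2277210352836 200.1112693619289 [0.02132832 0.         0.         0.         0.        ] [[-0.117, 0.968, -0.22, 0.303], [-0.993, -0.114, 0.027, 0.295], [0.001, 0.222, 0.975, 0.899], [0.0, 0.0, 0.0, 1.0]]
```

View pics/top0.png

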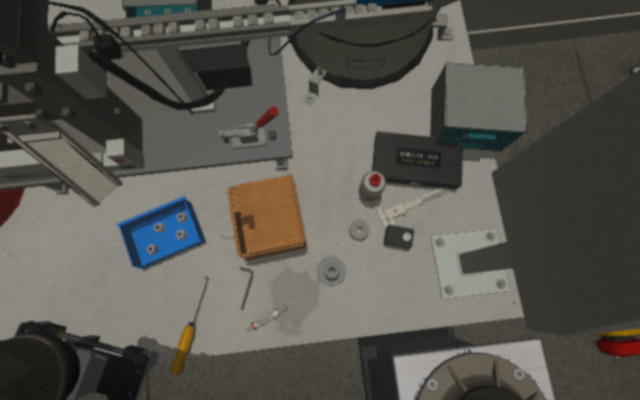

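View pics/side0.png

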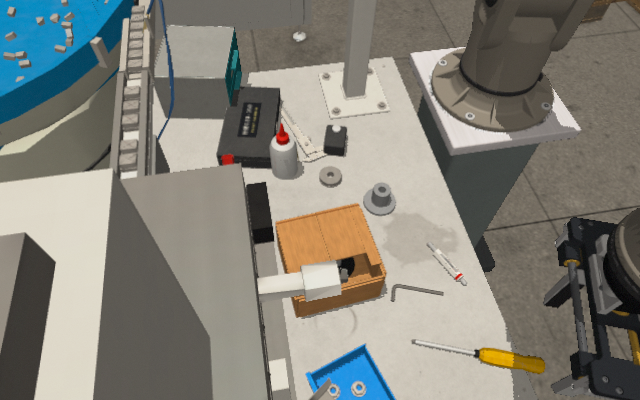

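The top view shows the carton at about (230–306, 176–258), with its notch and slot on the left near (240, 228). The bush is at (331, 270), the ring at (359, 230) and the bottle at (374, 185). The side view shows the same layout, with the bush at (380, 200). I'll enlarge the top view to get corners.

Run:
```python
import cv2,numpy as np
a=cv2.imread('pics/top0.png')[165:295,215:355]
b=cv2.imread('pics/side0.png')[170:325,265:405]
a=cv2.resize(a,None,fx=4,fy=4,interpolation=cv2.INTER_CUBIC)[:, :400]
t=cv2.imread('pics/top0.png')[160:300,215:355]
s=cv2.imread('pics/side0.png')[175:325,265:405]
f=lambda m:cv2.resize(cv2.resize(m,None,fx=4,fy=4,interpolation=cv2.INTER_CUBIC)[:600],None,fx=1,fy=1)
t=cv2.resize(t,(400,400),interpolation=cv2.INTER_CUBIC);s=cv2.resize(s,(400,429),interpolation=cv2.INTER_CUBIC)[:400]
cv2.imwrite('pics/crop0.png',cv2.convertScaleAbs(np.hstack([t,s]),alpha=1.5))
```

```text
(no output)
```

View pics/crop0.png

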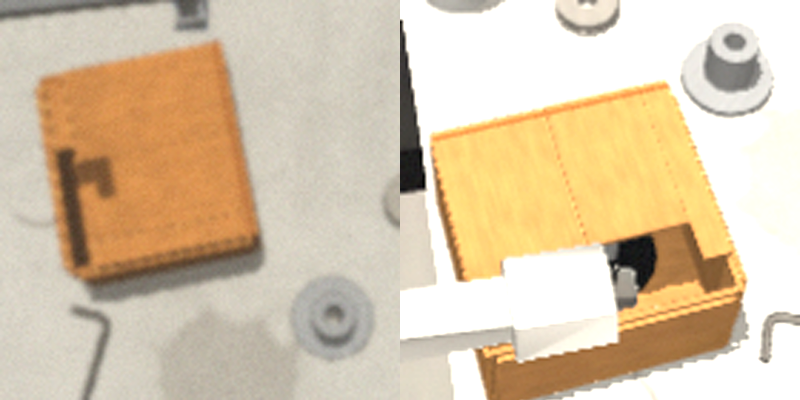

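The crop shows these points (crop px): flap corners in the top view at (217,42), (258,237) and (38,80), bush top at about (334,316). In the side view the hinge corners are at (432,135) and (667,87), the bush bore at (735,42), and the black foot near (640,250). Next I'll fit poses.

```bash
cat > h.py <<'E'
from bench import arm
import cv2,numpy as np
from scipy.optimize import least_squares
C={n:arm.calibration(n) for n in('side','top')}
def cal(n): return arm.calibration(n) if n=='wrist' else C[n]
def proj(n,P,c=None):
    c=c or cal(n);T=np.linalg.inv(c['pose']);p=np.atleast_2d(P)@T[:3,:3].T+T[:3,3]
    p=p*[1,-1,-1]
    K=np.array([[c['fx'],0,c['cx']],[0,c['fy'],c['cy']],[0,0,1]])
    return cv2.projectPoints(p.reshape(-1,1,3),np.zeros(3),np.zeros(3),K,np.array(c['dist']))[0].reshape(-1,2)
def ray(n,uv,z,c=None):
    c=c or cal(n);K=np.array([[c['fx'],0,c['cx']],[0,c['fy'],c['cy']],[0,0,1]])
    u=cv2.undistortPoints(np.array([[uv]],float),K,np.array(c['dist']))[0,0]
    d=c['pose'][:3,:3]@np.array([u[0],-u[1],-1]);o=c['pose'][:3,3]
    return o+d*(z-o[2])/d[2]
def W(p,P):
    P=np.atleast_2d(P)/1000.;c,s=np.cos(p[2]),np.sin(p[2])
    return np.c_[p[0]+c*P[:,0]-s*P[:,1],p[1]+s*P[:,0]+c*P[:,1],P[:,2]]
E
python3 - <<'E'
from h import *
t=lambda x,y:(215+x*.35,160+y*.35)
s=lambda x,y:(265+(x-400)*.35,175+y*.35)
tp=[((75,-70,86),t(217,42)),((-75,-70,84),t(258,237)),((75,76,80),t(38,80))]
sp=[((75,-70,86),s(432,135)),((-75,-70,86),s(667,87))]
def res(p):
    return np.r_[(proj('top',W(p,[a for a,_ in tp]))-[b for _,b in tp]).ravel(),(proj('side',W(p,[a for a,_ in sp]))-[b for _,b in sp]).ravel()]
r=least_squares(res,[.5,.37,.1]);p=r.x
print('carton',p,np.round(res(p),1))
print('bush top',ray('top',t(334,316),.046),ray('side',s(735,42),.046),'flange c',ray('top',t(334,318),.008))
print('bush side base',ray('side',s(728,77),.008))
print('bottle',ray('side',(284,170),0),ray('top',(374,181),.14),'ring',ray('top',(359,230),.014),ray('side',(330,175),.014))
print('foot px',ray('side',s(640,250),.010))
t0=cv2.imread('pics/top0.png');s0=cv2.imread('pics/side0.png');out=[]
for n,im,(x0,y0) in(('top',t0,(215,160)),('side',s0,(265,175))):
    im=cv2.resize(im[y0:y0+140,x0:x0+140],(400,400),interpolation=cv2.INTER_CUBIC)
    for poly in([(75,-70,80),(75,70,80),(-75,70,80),(-75,-70,80)],[(75,-70,0),(75,70,0),(-75,70,0),(-75,-70,0)],[(74,-70,86),(74,50,86),(4,50,86),(4,26,86),(-56,26,86),(-56,50,86),(-74,50,86),(-74,-70,86)]):
        q=((proj(n,W(p,poly))-[x0,y0])/.35).astype(int)
        cv2.polylines(im,[q.reshape(-1,1,2)],True,(255,0,0) if poly[0][2]==80 else (0,255,0) if poly[0][2]==0 else (255,255,0),1)
    out.append(im)
cv2.imwrite('pics/ov0.png',np.hstack(out))
E
```

```text
carton [0.47108512 0.39351293 0.07332472] [ 0.6 -0.7 -1.1 -0.1 -3.8 -0.8 -0.5 -1.4  1.4 -2.9]
bush top [0.34044359 0.26718839 0.046     ] [0.34331154 0.2724732  0.046     ] flange c [0.34057489 0.26612018 0.008     ]
bush side base [0.34394638 0.2751711  0.008     ]
bottle [5.16355346e-01 1.59378889e-01 1.11022302e-16] [0.50102149 0.16542597 0.14      ] ring [0.42426927 0.19425958 0.014     ] [0.42787518 0.19847747 0.014     ]
foot px [0.4322337  0.39197163 0.01      ]
```

View pics/ov0.png

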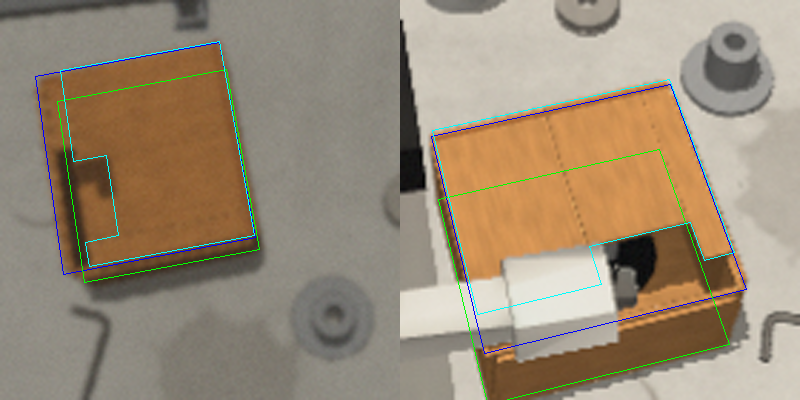

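The overlay matches well, with the rim and notch on their edges in both views. The carton is at about (0.471, 0.3935) with yaw 4.2°, and the bush is near (0.342, 0.270). Next I'll compute the moves: fingers shut, tilted 40° toward carton −y, through the notch opening and then round the hinge arc.

```bash
cat >> h.py <<'E'
from scipy.spatial.transform import Rotation as Rn
p=np.array([.471,.3935,.073])
Rc=Rn.from_euler('z',p[2]).as_matrix();ex,ey,ez=Rc.T
def toolR(z,y):
    z=z/np.linalg.norm(z);y=y-z*(y@z);y=y/np.linalg.norm(y);return np.c_[np.cross(y,z),y,z]
def tilt_long(t): t=np.radians(t);return toolR(-np.sin(t)*ey-np.cos(t)*ez,ex)
def tilt_end(t): t=np.radians(t);return toolR(np.sin(t)*ex-np.cos(t)*ez,ey)
def rel(pos,R,base=None):
    o=base or arm.get_obs();B=np.array(o['eef_rot'])
    d=B.T@(np.array(pos)-o['tool_pos'])*100;r=Rn.from_matrix(B.T@R).as_rotvec(degrees=True)
    print(np.round(d,1).tolist(),np.round(r,1).tolist())
def st():
    o=arm.get_obs();print(o['t'],np.round(o['tool_pos'],4),np.round(o['wrist_force'],1),np.round(o['q'],2),np.round(p[:2],3),np.round(Rc.T@(np.array(o['tool_pos'])-[p[0],p[1],0])*1000,0),'z ax',np.round(Rc.T@np.array(o['eef_rot'])[:,2],2));return o
E
python3 - <<'E'
from h import *
st();R=tilt_long(40)
rel(W(p,(-26,95,160))[0],R);
E
```

```text
0.1 [0.2489 0.627  0.1796] [ 0.3 -0.3  0.5] [-1.34  0.43  0.07  1.61 -0.03  1.11 -0.07] [0.471 0.394] [-205.  249.  180.] z ax [-0. -0. -1.]
[-22.8, -6.1, 2.0] [22.3, -35.6, 61.4]
```

>>> apply_moves(xyz=[[0,0,-2],[0,0,-4],[-4,-1,-4],[-8,-2,-4],[-12,-3,-3],[-16,-4,-2],[-20,-5,0],[-22.8,-6.1,2],[-22.8,-6.1,2],[-22.8,-6.1,2]], turn=[[2.2,-3.6,6.1],[4.4,-7.2,12.2],[6.6,-10.8,18.3],[8.8,-14.4,24.4],[11,-18,30.5],[13.2,-21.6,36.6],[15.4,-25,42.7],[17.6,-28.5,49],[20,-32,55],[22.3,-35.6,61.4]], fingers=[-1,-1,-1,-1,-1,-1,-1,-1,-1,-1], grip_force=20)

```text
t: 0.93
tool_pos: [0.4393, 0.4843, 0.1592]
eef_rot: [[-0.091, 0.994, 0.057], [0.773, 0.106, -0.626], [-0.628, -0.012, -0.778]]
wrist_force: [-1.5, 1.0, 0.6]
finger_gap: 0.0308
grip_force: 0.0
```

Run:
```python
from h import *
st();R=tilt_long(40)
print(np.round(arm.get_obs()['finger_gap'],3))
for w in[(-26,60,100),(-26,47,84),(-26,18,50)]:rel(W(p,w)[0],R)
```

```text
0.9333 [0.4393 0.4843 0.1592] [-1.5  1.   0.6] [-1.37  0.83  0.44  1.25  0.1   1.66 -0.87] [0.471 0.394] [-25.  93. 159.] z ax [ 0.01 -0.63 -0.78]
0.031
[1.2, -0.1, 6.7] [0.7, -1.1, 1.9]
[1.2, -0.2, 8.7] [0.7, -1.1, 1.9]
[1.0, -0.2, 13.2] [0.7, -1.1, 1.9]
```

>>> apply_moves(xyz=[[0.6,0,2],[1.2,0,4],[1.2,0,6],[1.2,0,7],[1.2,0,8],[1.2,0,9.5],[1.2,0,11],[1.2,0,12.5],[1.2,0,13.3],[1.2,0,13.3]], turn=[[0,0,0],[0,0,0],[0,0,0],[0,0,0],[0,0,0],[0,0,0],[0,0,0],[0,0,0],[0,0,0],[0,0,0]], fingers=[-1,-1,-1,-1,-1,-1,-1,-1,-1,-1])

```text
t: 1.77
tool_pos: [0.4452, 0.4121, 0.0482]
eef_rot: [[-0.097, 0.993, 0.059], [0.775, 0.113, -0.622], [-0.625, -0.015, -0.781]]
wrist_force: [0.1, 0.6, -0.5]
finger_gap: 0.0002
grip_force: 0.0
```

Run:
```python
from h import *
o=st();R=tilt_long(40);print(o['finger_gap'])
cv2.imwrite('pics/side1.png',arm.capture('side')[150:350,220:460])
im=cv2.resize(cv2.imread('pics/side1.png'),None,fx=3,fy=3);cv2.imwrite('pics/side1.png',im)
```

```text
1.7667 [0.4452 0.4121 0.0482] [ 0.1  0.6 -0.5] [-1.34  0.85  0.42  1.49  0.1   1.39 -0.89] [0.471 0.394] [-24.  20.  48.] z ax [ 0.01 -0.62 -0.78]
0.0001580774861162922
```

View pics/side1.png

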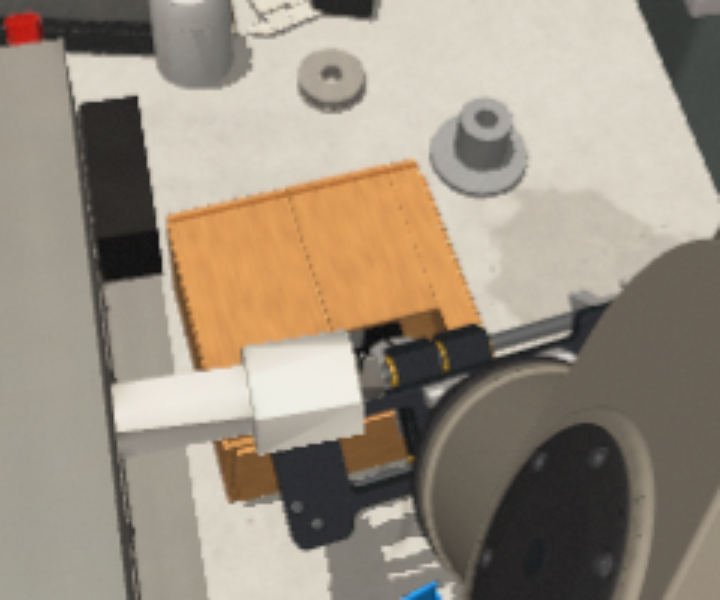

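The fingertips are inside the notch opening without contact. Next I'll compute the lift and swing waypoints.

Run:
```python
from h import *
t=np.radians(40);c,s=np.cos(t),np.sin(t)
P=[(19,58),(19,68),(19,78),(19,88),(19,98),(19,104)]
for a,r in zip(range(24,169,6),np.linspace(87,78,25)):
    a=np.radians(a);P.append((-70+r*np.cos(a)+6,84.5+r*np.sin(a)-5))
P=np.array(P);b=np.array([19.,49]);print(len(P))
for k in range(0,len(P),10):
    if k: b=P[k-1]
    d=(P[k:k+10]-b)/10
    print([[round(c*y-s*z,1),0,round(-s*y-c*z,1)] for y,z in d])
```

```text
31
[[np.float64(-0.6), 0, np.float64(-0.7)], [np.float64(-1.2), 0, np.float64(-1.5)], [np.float64(-1.9), 0, np.float64(-2.2)], [np.float64(-2.5), 0, np.float64(-3.0)], [np.float64(-3.1), 0, np.float64(-3.8)], [np.float64(-3.5), 0, np.float64(-4.2)], [np.float64(-4.5), 0, np.float64(-4.8)], [np.float64(-5.4), 0, np.float64(-5.1)], [np.float64(-6.2), 0, np.float64(-5.4)], [np.float64(-7.1), 0, np.float64(-5.5)]]
[[np.float64(-0.9), 0, np.float64(-0.0)], [np.float64(-1.8), 0, np.float64(0.0)], [np.float64(-2.7), 0, np.float64(0.2)], [np.float64(-3.5), 0, np.float64(0.4)], [np.float64(-4.3), 0, np.float64(0.7)], [np.float64(-5.1), 0, np.float64(1.1)], [np.float64(-5.9), 0, np.float64(1.6)], [np.float64(-6.5), 0, np.float64(2.2)], [np.float64(-7.1), 0, np.float64(2.8)], [np.float64(-7.7), 0, np.float64(3.4)]]
[[np.float64(-0.5), 0, np.float64(0.7)], [np.float64(-0.8), 0, np.float64(1.5)], [np.float64(-1.1), 0, np.float64(2.3)], [np.float64(-1.4), 0, np.float64(3.1)], [np.float64(-1.5), 0, np.float64(3.9)], [np.float64(-1.5), 0, np.float64(4.8)], [np.float64(-1.5), 0, np.float64(5.6)], [np.float64(-1.3), 0, np.float64(6.4)], [np.float64(-1.1), 0, np.float64(7.2)], [np.float64(-0.8), 0, np.float64(8.0)]]
[[np.float64(0.4), 0, np.float64(0.7)]]
```

>>> apply_moves(xyz=[[-0.6,0,-0.7],[-1.2,0,-1.5],[-1.9,0,-2.2],[-2.5,0,-3],[-3.1,0,-3.8],[-3.5,0,-4.2],[-4.5,0,-4.8],[-5.4,0,-5.1],[-6.2,0,-5.4],[-7.1,0,-5.5]], turn=[[0,0,0],[0,0,0],[0,0,0],[0,0,0],[0,0,0],[0,0,0],[0,0,0],[0,0,0],[0,0,0],[0,0,0]], fingers=[-1,-1,-1,-1,-1,-1,-1,-1,-1,-1])

```text
t: 2.65
tool_pos: [0.449, 0.3919, 0.1368]
eef_rot: [[-0.098, 0.993, 0.06], [0.776, 0.114, -0.621], [-0.624, -0.014, -0.782]]
wrist_force: [-0.1, 1.2, -0.8]
finger_gap: 0.0003
grip_force: 0.0
```

>>> apply_moves(xyz=[[-0.9,0,0],[-1.8,0,0],[-2.7,0,0.2],[-3.5,0,0.4],[-4.3,0,0.7],[-5.1,0,1.1],[-5.9,0,1.6],[-6.5,0,2.2],[-7.1,0,2.8],[-7.7,0,3.4]], turn=[[0,0,0],[0,0,0],[0,0,0],[0,0,0],[0,0,0],[0,0,0],[0,0,0],[0,0,0],[0,0,0],[0,0,0]], fingers=[-1,-1,-1,-1,-1,-1,-1,-1,-1,-1])

```text
t: 3.48
tool_pos: [0.4584, 0.3106, 0.1572]
eef_rot: [[-0.098, 0.993, 0.06], [0.775, 0.114, -0.621], [-0.624, -0.014, -0.781]]
wrist_force: [0.1, -0.4, -0.6]
finger_gap: 0.0004
grip_force: 0.0
```

Run:
```python
from h import *
st();im=arm.capture('side')
cv2.imwrite('pics/side2.png',cv2.resize(im[100:350,200:460],None,fx=2,fy=2))
im=arm.capture('top');cv2.imwrite('pics/top2.png',im)
a=cv2.resize(im[130:330,180:380],(400,400));b=cv2.resize(cv2.imread('pics/side2.png'),(400,400))
cv2.imwrite('pics/v2.png',np.hstack([a,b]))
```

```text
3.4833 [0.4584 0.3106 0.1572] [ 0.1 -0.4 -0.6] [-1.33  0.62  0.49  1.65  0.2   1.42 -0.81] [0.471 0.394] [-19. -82. 157.] z ax [ 0.01 -0.62 -0.78]
```

View pics/v2.png

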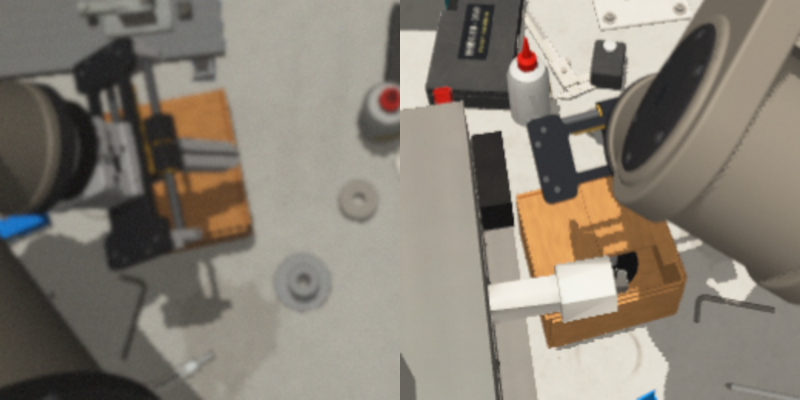

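The flap still looks flat: its dotted crease is where it was, near (585,185)–(600,215). The finger must have come up without catching it, so I'll check the geometry numerically.

Run:
```python
from h import *
o=arm.get_obs()
print('TCP in top px',proj('top',o['tool_pos']),'seen ~(299,207)')
a,b=cv2.imread('pics/side0.png'),arm.capture('side')
print('side TCP',proj('side',o['tool_pos']), 'side1 view TCP then',(proj('side',[.4452,.4121,.0482])-[220,150])*3,'notch edge',(proj('side',W(p,[(-56,26,84),(-26,26,84),(4,26,84)]))-[220,150])*3)
# finger axis points in side1
z=np.array([.059,-.622,-.781])
print((proj('side',[np.array([.4452,.4121,.0482])-z*k for k in(.02,.04,.06,.1)])-[220,150])*3)
# is flap moved? patch correlation on flap away from shadows
for n,f in(('side','side0'),('top','top0')):
    A=cv2.imread(f'pics/{f}.png');B=arm.capture(n)
    q=proj(n,W(p,[(50,-60,86.5),(-65,-55,86.5),(-65,0,86.5),(60,30,86.5),(30,-30,86.5)])).astype(int)
    for u,v in q: print(n,(u,v),A[v-1:v+2,u-1:u+2].mean((0,1)).round(),B[v-1:v+2,u-1:u+2].mean((0,1)).round())
v=cv2.imread('pics/side2.png')[60:500]
```

```text
TCP in top px [[303.8413689  208.26594493]] seen ~(299,207)
side TCP [[328.18862374 179.3039409 ]] side1 view TCP then [[377.1489397  343.40272198]] notch edge [[440.00874706 310.48917947]
 [387.1978647  322.85544766]
 [333.73471616 335.39180415]]
[[385.97580313 351.02593255]
 [395.27077849 359.05399727]
 [405.07223174 367.52014522]
 [426.37028253 385.91890379]]
side (np.int64(291), np.int64(222)) [ 79. 140. 203.] [ 82. 141. 201.]
side (np.int64(357), np.int64(210)) [ 85. 147. 210.] [ 90. 102. 110.]
side (np.int64(367), np.int64(237)) [ 83. 145. 208.] [62. 80. 98.]
side (np.int64(297), np.int64(271)) [115. 160. 207.] [129. 179. 226.]
side (np.int64(307), np.int64(234)) [ 83. 144. 207.] [ 94. 161. 226.]
top (np.int64(288), np.int64(185)) [ 54.  96. 143.] [ 66. 117. 170.]
top (np.int64(296), np.int64(239)) [ 56. 100. 148.] [ 68. 120. 175.]
top (np.int64(269), np.int64(244)) [ 54.  97. 145.] [81. 85. 90.]
top (np.int64(246), np.int64(189)) [ 54.  94. 140.] [31. 41. 48.]
top (np.int64(276), np.int64(197)) [ 54.  96. 144.] [ 68. 117. 169.]
```

The evidence is mixed. Finishing the arc is harmless in either case, so I'll do that, retract, and then look.

>>> apply_moves(xyz=[[-0.5,0,0.7],[-0.8,0,1.5],[-1.1,0,2.3],[-1.4,0,3.1],[-1.5,0,3.9],[-1.5,0,4.8],[-1.5,0,5.6],[-1.3,0,6.4],[-1.1,0,7.2],[-0.8,0,8]], turn=[[0,0,0],[0,0,0],[0,0,0],[0,0,0],[0,0,0],[0,0,0],[0,0,0],[0,0,0],[0,0,0],[0,0,0]], fingers=[-1,-1,-1,-1,-1,-1,-1,-1,-1,-1])

```text
t: 4.57
tool_pos: [0.4641, 0.2553, 0.0991]
eef_rot: [[-0.098, 0.993, 0.06], [0.776, 0.114, -0.621], [-0.624, -0.014, -0.782]]
wrist_force: [-0.2, -0.8, -0.5]
finger_gap: 0.0006
grip_force: 0.0
```

>>> apply_moves(xyz=[[0.2,0,-2],[0.4,0,-5],[0.4,0,-9],[0.4,0,-13],[0.4,0,-17],[0.4,0,-21],[0.4,0,-24],[0.4,0,-24],[0.4,0,-24],[0.4,0,-24]], turn=[[0,0,0],[0,0,0],[0,0,0],[0,0,0],[0,0,0],[0,0,0],[0,0,0],[0,0,0],[0,0,0],[0,0,0]], fingers=[-1,-1,-1,-1,-1,-1,-1,-1,-1,-1])

```text
t: 5.4
tool_pos: [0.4492, 0.4072, 0.2839]
eef_rot: [[-0.098, 0.993, 0.06], [0.775, 0.114, -0.622], [-0.625, -0.014, -0.781]]
wrist_force: [0.5, -0.4, -0.6]
finger_gap: 0.0004
grip_force: 0.0
```

Run:
```python
from h import *
st();S=arm.capture('side');T=arm.capture('top');cv2.imwrite('pics/side3.png',S);cv2.imwrite('pics/top3.png',T)
a=cv2.resize(T[140:300,205:365],(400,400),interpolation=cv2.INTER_CUBIC);b=cv2.resize(S[160:320,255:415],(400,400),interpolation=cv2.INTER_CUBIC)
cv2.imwrite('pics/v3.png',np.hstack([a,b]))
```

```text
5.4 [0.4492 0.4072 0.2839] [ 0.5 -0.4 -0.6] [-1.37  0.63  0.49  1.33  0.18  1.74 -0.78] [0.471 0.394] [-21.  15. 284.] z ax [ 0.01 -0.62 -0.78]
```

View pics/v3.png

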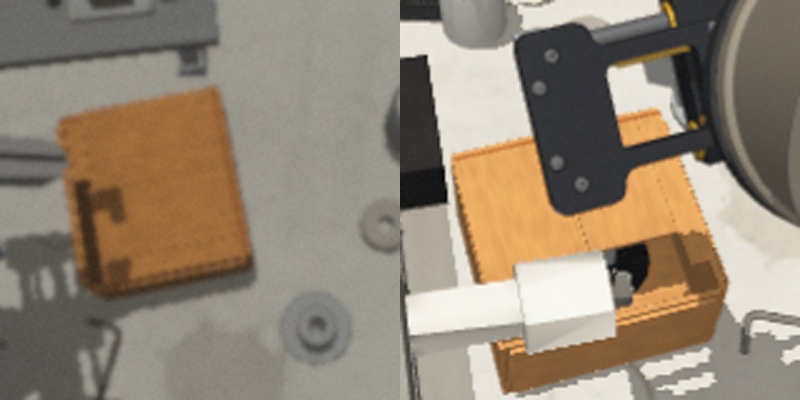

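The flap is still flat, with the notch and slot unchanged at about (80–120, 180–280) in the top crop. The finger tip shows at crop (65,160), so I'll compare that with the TCP projection.

Run:
```python
from h import *
o=arm.get_obs();T=cv2.imread('pics/top3.png')
q=proj('top',o['tool_pos']);print(q)
z=np.array(o['eef_rot'])[:,2];x=np.array(o['eef_rot'])[:,0];P=np.array(o['tool_pos'])
for k in(0,.005,.01,.02):print(k,proj('top',[P-z*k,P-z*k+x*.008,P-z*k-x*.008]).round(1).tolist())
h=cv2.cvtColor(T,cv2.COLOR_BGR2HSV)
for v in range(196,216,2):print(v,h[v,216:248,1].tolist())
```

```text
[[240.51339614 204.99953711]]
0 [[240.5, 205.0], [237.3, 206.6], [243.8, 203.4]]
0.005 [[238.1, 204.9], [234.8, 206.5], [241.3, 203.3]]
0.01 [[235.6, 204.8], [232.4, 206.4], [238.9, 203.2]]
0.02 [[230.5, 204.5], [227.3, 206.2], [233.8, 202.9]]
196 [17, 17, 17, 19, 17, 15, 14, 12, 15, 25, 28, 62, 108, 136, 145, 151, 150, 155, 155, 162, 155, 153, 154, 155, 156, 162, 156, 158, 158, 159, 156, 160]
198 [11, 11, 15, 13, 15, 11, 24, 17, 17, 15, 21, 39, 77, 109, 136, 142, 149, 152, 154, 160, 159, 155, 156, 153, 159, 160, 155, 157, 156, 161, 160, 157]
200 [16, 9, 16, 14, 18, 16, 16, 9, 18, 16, 16, 22, 22, 43, 79, 115, 142, 154, 157, 161, 155, 163, 159, 154, 157, 156, 161, 158, 162, 161, 157, 157]
202 [15, 16, 18, 17, 21, 11, 7, 17, 19, 23, 18, 27, 18, 15, 55, 92, 129, 144, 155, 158, 163, 164, 160, 158, 156, 160, 154, 159, 160, 155, 160, 153]
204 [17, 20, 17, 16, 15, 9, 17, 23, 21, 27, 12, 18, 25, 33, 34, 71, 112, 142, 150, 157, 159, 159, 153, 156, 155, 154, 157, 156, 165, 156, 153, 156]
206 [11, 16, 11, 11, 15, 17, 13, 16, 16, 18, 14, 15, 15, 20, 30, 60, 100, 144, 155, 159, 160, 159, 154, 161, 155, 159, 159, 156, 159, 154, 159, 160]
208 [13, 11, 11, 15, 17, 20, 14, 16, 13, 13, 13, 13, 22, 46, 77, 119, 143, 149, 151, 158, 160, 160, 159, 161, 157, 157, 162, 157, 160, 160, 160, 161]
210 [16, 8, 10, 18, 16, 18, 18, 18, 21, 5, 15, 12, 26, 57, 103, 140, 150, 154, 155, 158, 156, 155, 160, 158, 158, 152, 159, 160, 157, 157, 162, 156]
212 [16, 11, 27, 22, 19, 15, 28, 26, 25, 26, 21, 26, 24, 42, 75, 123, 153, 158, 155, 157, 153, 154, 150, 152, 147, 157, 157, 162, 161, 163, 159, 153]
214 [27, 28, 20, 22, 25, 26, 26, 21, 22, 23, 25, 24, 24, 37, 54, 111, 144, 158, 147, 138, 133, 132, 121, 135, 152, 151, 160, 156, 162, 158, 156, 161]
```

Run:
```python
from h import *
print('table corner top',proj('top',[.56,.30,.18]),'side',proj('side',[.56,.30,.18]))
inv=lambda w:(Rc.T@(w-[p[0],p[1],0])*1000).round(0)
for n,uv,z in(('side',(347,268),.01),('side',(345,272),.072),('side',(345,281),.072),('top',(248,221),.01),('top',(243,217),.01),('top',(253,227),.01)):print(n,uv,z,inv(ray(n,uv,z)))
o=arm.get_obs();P=np.array(o['tool_pos']);R=np.array(o['eef_rot'])
W_=arm.capture('wrist');c=arm.calibration('wrist');print('wrist TCP px',proj('wrist',[P,P-R[:,2]*.02],c),R.T@(c['pose'][:3,3]-P),(R.T@c['pose'][:3,:3]).round(2).tolist())
S=cv2.imread('pics/side0.png')
a=cv2.resize(W_,(560,350),interpolation=cv2.INTER_AREA)
b=cv2.resize(S[240:310,310:390],(240,210),interpolation=cv2.INTER_CUBIC)
T=cv2.resize(cv2.imread('pics/top0.png')[140:260,220:310],(240,320),interpolation=cv2.INTER_CUBIC)
out=np.zeros((550,800,3),np.uint8);out[:350,:560]=a;out[:210,560:]=b;out[215:535,560:]=cv2.convertScaleAbs(T,alpha=1.7);cv2.imwrite('pics/v4.png',out)
```

```text
table corner top [[302.73934772 153.81408162]] side [[263.8475281  174.92515886]]
side (347, 268) 0.01 [-32.  11.  10.]
side (345, 272) 0.072 [-15.  43.  72.]
side (345, 281) 0.072 [-10.  58.  72.]
top (248, 221) 0.01 [ 7. 48. 10.]
top (243, 217) 0.01 [19. 58. 10.]
top (253, 227) 0.01 [-8. 39. 10.]
wrist TCP px [[317.80198694 230.79303747]
 [317.87987366 241.40602406]] [ 0.07408566 -0.00067481 -0.20430218] [[0.0, 0.97, 0.25], [1.0, -0.0, -0.0], [-0.0, 0.25, -0.97]]
```

View pics/v4.png

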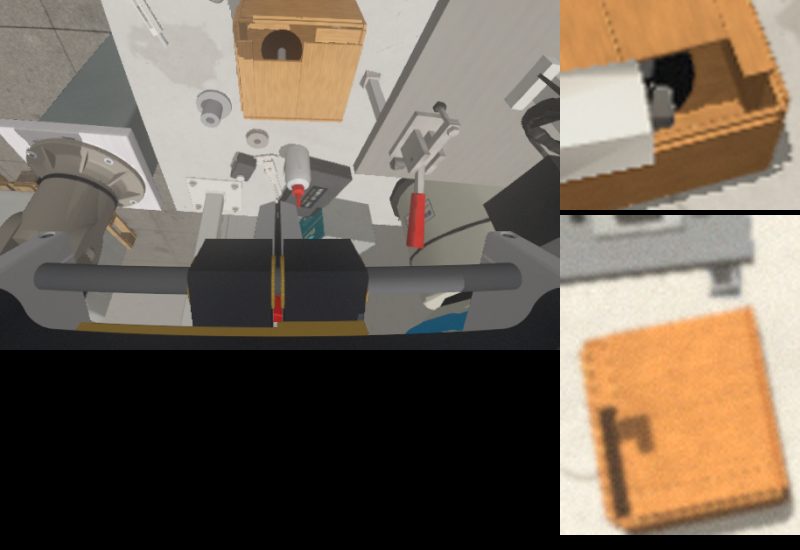

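The wrist view is clear (scaled 560/640). The fingertips sit at the predicted TCP, so the TCP is right. The carton is at the top centre, with hinge corners at (242,119) and (343,122), notch bottom edge at y≈59, and foot and post near (281,47). I'll fit the carton from the wrist camera.

Run:
```python
from h import *
c=arm.calibration('wrist');k=640/560
np.save('wc.npy',c['pose'])
pts={'hinge-x':((242,119),.086),'hinge+x':((343,122),.086),'notchL':((264,57),.086),'notchR':((301,59),.086),'foot':((281,47),.01),'posttip':((282,50),.072),'bush':((210,96),.046),'flange':((213,108),.008),'ring':((257,138),.014)}
inv=lambda w:(Rc.T@(w-[p[0],p[1],0])*1000).round(0)
for n,(uv,z) in pts.items():
    w=ray('wrist',(uv[0]*k,uv[1]*k),z,c);print(n,w.round(4),inv(w))
q=proj('wrist',W(p,[(-75,-70,86),(75,-70,86),(-56,26,86),(4,26,86),(-75,70,80),(75,70,80)]),c)/k
print(q.round(0).tolist())
```

```text
hinge-x [0.4021 0.3147 0.086 ] [-74. -74.  86.]
hinge+x [0.555  0.3288 0.086 ] [ 79. -71.  86.]
notchL [0.4277 0.4179 0.086 ] [-41.  27.  86.]
notchR [0.473  0.4209 0.086 ] [ 4. 27. 86.]
foot [0.451  0.3944 0.01  ] [-20.   2.  10.]
posttip [0.4492 0.4222 0.072 ] [-20.  30.  72.]
bush [0.3477 0.3207 0.046 ] [-128.  -64.   46.]
flange [0.3422 0.2653 0.008 ] [-138. -118.    8.]
ring [0.4263 0.2046 0.014 ] [ -58. -185.   14.]
[[242.0, 117.0], [340.0, 122.0], [252.0, 58.0], [301.0, 60.0], [234.0, 18.0], [367.0, 25.0]]
```

Run:
```python
from h import *
im=arm.capture('wrist');c=arm.calibration('wrist');k=640/560
cv2.imwrite('pics/w5.png',im)
for y in(-10,0,10,20,30):
    P=W(p,[(-20,y,10),(-20,y,72)]);print(y,'side',proj('side',P).round(0).tolist(),'wrist',proj('wrist',P,c).round(0).tolist())
g=cv2.cvtColor(im,cv2.COLOR_BGR2GRAY);s=cv2.cvtColor(im,cv2.COLOR_BGR2HSV)[...,1]
for v in range(32,76,2):print(v,g[v,292:354:2].tolist())
print('sat');
for v in range(32,76,4):print(v,s[v,292:354:2].tolist())
S=cv2.cvtColor(cv2.imread('pics/side0.png'),cv2.COLOR_BGR2GRAY)
print('side0')
for v in range(252,290,2):print(v,S[v,332:364:1].tolist())
```

```text
-10 side [[337.0, 259.0], [339.0, 243.0]] wrist [[320.0, 63.0], [320.0, 89.0]]
0 side [[339.0, 264.0], [341.0, 248.0]] wrist [[321.0, 56.0], [320.0, 82.0]]
10 side [[340.0, 269.0], [342.0, 253.0]] wrist [[321.0, 48.0], [321.0, 74.0]]
20 side [[342.0, 274.0], [344.0, 259.0]] wrist [[322.0, 40.0], [321.0, 66.0]]
30 side [[344.0, 279.0], [346.0, 264.0]] wrist [[322.0, 32.0], [322.0, 57.0]]
32 [154, 169, 168, 167, 166, 148, 146, 145, 169, 169, 171, 173, 171, 169, 156, 165, 166, 167, 168, 169, 112, 113, 112, 111, 111, 111, 112, 113, 113, 113, 111]
34 [112, 110, 110, 107, 109, 106, 105, 110, 109, 111, 112, 91, 117, 82, 65, 56, 63, 74, 116, 135, 113, 113, 112, 114, 114, 113, 114, 112, 113, 114, 113]
36 [112, 111, 109, 111, 111, 111, 112, 114, 113, 90, 64, 56, 57, 59, 56, 57, 59, 55, 54, 57, 66, 109, 116, 114, 111, 113, 111, 113, 114, 115, 113]
38 [108, 108, 110, 112, 112, 114, 114, 111, 62, 60, 59, 55, 56, 54, 58, 56, 55, 57, 58, 56, 56, 58, 78, 112, 109, 111, 111, 112, 112, 112, 113]
40 [108, 108, 110, 110, 110, 111, 107, 60, 59, 57, 58, 57, 55, 56, 57, 55, 57, 56, 56, 56, 58, 57, 56, 79, 
[... 6299 characters left out ...]
, 149, 148, 147, 146, 146, 144, 144, 146, 148, 123, 132, 147, 155]
282 [228, 228, 228, 228, 228, 228, 229, 228, 161, 84, 68, 85, 89, 85, 100, 141, 152, 150, 152, 153, 143, 136, 166, 162, 152, 151, 146, 146, 144, 142, 121, 102]
284 [225, 224, 223, 221, 212, 200, 196, 196, 163, 147, 147, 150, 154, 139, 149, 155, 160, 157, 152, 152, 147, 149, 128, 106, 98, 104, 116, 147, 161, 156, 154, 151]
286 [165, 165, 166, 169, 169, 169, 170, 170, 172, 164, 157, 154, 153, 154, 133, 110, 99, 95, 113, 135, 164, 166, 159, 156, 157, 147, 116, 89, 82, 82, 81, 81]
288 [167, 169, 171, 172, 174, 172, 172, 171, 173, 129, 107, 130, 156, 160, 155, 152, 158, 149, 120, 92, 83, 84, 87, 85, 87, 86, 86, 86, 85, 83, 82, 82]
```

Run:
```python
from h import *
im=cv2.imread('pics/w5.png');c=arm.calibration('wrist');print(c['fx'])
g=cv2.cvtColor(im,cv2.COLOR_BGR2GRAY)
for v in range(205,380,7):print(v,g[v,290:346:2].tolist())
o=arm.get_obs();P=np.array(o['tool_pos']);R=np.array(o['eef_rot'])
for s in(0,.01,.02,.04,.06,.08,.097):print(s,proj('wrist',[P-R[:,2]*s,P-R[:,2]*s+R[:,1]*.0125,P-R[:,2]*s+R[:,0]*.008],c).round(0).tolist())
```

```text
306.1078408316413
205 [201, 201, 201, 203, 202, 202, 202, 203, 203, 202, 208, 207, 204, 207, 200, 202, 202, 201, 132, 147, 152, 169, 189, 206, 211, 219, 218, 216]
212 [204, 203, 201, 201, 201, 199, 199, 200, 202, 201, 201, 196, 185, 202, 206, 178, 201, 186, 137, 180, 198, 184, 125, 95, 91, 92, 94, 95]
219 [202, 203, 203, 202, 201, 202, 202, 201, 201, 202, 201, 200, 200, 181, 199, 207, 133, 83, 74, 73, 74, 76, 101, 113, 114, 117, 120, 117]
226 [203, 203, 202, 203, 203, 203, 202, 202, 202, 201, 202, 201, 199, 140, 134, 102, 74, 72, 73, 81, 102, 102, 101, 100, 94, 96, 100, 99]
233 [203, 204, 203, 203, 201, 183, 148, 131, 123, 124, 122, 122, 107, 66, 65, 99, 121, 122, 122, 121, 121, 116, 108, 99, 98, 93, 96, 73]
240 [203, 202, 201, 140, 123, 123, 123, 124, 123, 124, 123, 123, 103, 64, 61, 93, 122, 122, 121, 120, 122, 121, 120, 121, 118, 96, 96, 98]
247 [160, 156, 146, 123, 123, 121, 123, 123, 122, 122, 121, 123, 89, 74, 81, 82, 121, 121, 120, 119, 120, 122, 120, 120, 119, 124, 126, 115]
254 [147, 136, 122, 122, 122, 121, 121, 123, 121, 121, 119, 121, 87, 58, 55, 79, 121, 119, 119, 121, 1
[... 1776 characters left out ...]
42, 41, 41, 43, 38, 97, 94, 93, 89, 78, 81, 33, 44, 42, 42, 42, 43, 42, 41, 44, 43, 43]
366 [41, 39, 41, 41, 43, 39, 41, 40, 41, 40, 35, 82, 72, 72, 69, 71, 85, 34, 43, 43, 44, 43, 44, 42, 43, 40, 45, 44]
373 [48, 48, 48, 45, 47, 43, 41, 44, 44, 45, 37, 107, 152, 136, 89, 91, 88, 90, 90, 90, 90, 89, 91, 89, 91, 90, 90, 90]
0 [[318.0, 231.0], [336.0, 231.0], [318.0, 220.0]]
0.01 [[318.0, 236.0], [336.0, 236.0], [318.0, 225.0]]
0.02 [[318.0, 242.0], [337.0, 242.0], [318.0, 230.0]]
0.04 [[318.0, 255.0], [339.0, 255.0], [318.0, 242.0]]
0.06 [[318.0, 271.0], [342.0, 271.0], [318.0, 256.0]]
0.08 [[318.0, 291.0], [346.0, 291.0], [318.0, 275.0]]
0.097 [[318.0, 313.0], [349.0, 313.0], [318.0, 296.0]]
```

Two views agree that the solid finger ends about 22 mm behind the nominal TCP: top u=231 against 240, and wrist row 232. That explains the near miss. The post is at carton (−19, −1.5), so I'll go deeper, shifted to x=−40 to clear it.

```bash
cat >> h.py <<'E'
def wp(seq,base=None):
    """carton-frame mm waypoints -> rows relative to previous call start (10 per call), current orientation"""
    o=arm.get_obs();B=np.array(o['eef_rot']);b=np.array(base if base is not None else Rc.T@(np.array(o['tool_pos'])-[p[0],p[1],0])*1000,float);seq=np.array(seq,float)
    for k in range(0,len(seq),10):
        if k:b=seq[k-1]
        d=(seq[k:k+10]-b)@Rc.T@B/10
        print([[float(round(v,1)) for v in r] for r in d])
E
python3 - <<'E'
from h import *
st()
wp([(-40,87.6,133)]);
wp([(-40,4,33)],(-40,87.6,133))
P=[]
for z in(43,53,63,73,83):P.append((-40,4,z))
# TCP = real corner + (6,-5) - (14,17)
for a,r in zip(range(21,173,6),np.linspace(86,76,26)):
    a=np.radians(a);P.append((-40,-70+r*np.cos(a)-8,84.5+r*np.sin(a)-22))
wp(P,(-40,4,33));print(P[-1])
E
```

```text
5.6 [0.4492 0.4069 0.2843] [ 0.9 -1.7 -0.7] [-1.37  0.63  0.49  1.33  0.18  1.74 -0.78] [0.471 0.394] [-21.  15. 284.] z ax [ 0.01 -0.62 -0.78]
[[15.2, -1.4, 7.3]]
[[-0.3, -0.2, 13.0]]
[[-0.6, -0.0, -0.8], [-1.2, -0.0, -1.6], [-1.9, -0.0, -2.3], [-2.5, -0.1, -3.1], [-3.1, -0.1, -3.9], [-3.9, -0.1, -4.6], [-4.7, -0.1, -5.0], [-5.6, -0.2, -5.3], [-6.4, -0.2, -5.5], [-7.3, -0.2, -5.6]]
[[-0.9, -0.0, -0.0], [-1.8, -0.1, 0.1], [-2.6, -0.1, 0.2], [-3.4, -0.1, 0.5], [-4.2, -0.2, 0.8], [-5.0, -0.2, 1.3], [-5.7, -0.3, 1.8], [-6.3, -0.3, 2.3], [-6.9, -0.3, 2.9], [-7.4, -0.4, 3.6]]
[[-0.4, -0.0, 0.7], [-0.8, -0.1, 1.5], [-1.0, -0.1, 2.3], [-1.2, -0.1, 3.1], [-1.3, -0.1, 3.9], [-1.3, -0.1, 4.7], [-1.2, -0.1, 5.5], [-1.1, -0.1, 6.3], [-0.8, -0.1, 7.1], [-0.5, -0.1, 7.8]]
[[0.4, 0.0, 0.7]]
(-40, np.float64(-153.06431388523046), np.float64(74.38901934305756))
```

>>> apply_moves(xyz=[[3,-0.3,0],[6,-0.6,0],[9,-0.9,1],[12,-1.2,3],[15.2,-1.4,5],[15.2,-1.4,7.3],[15.2,-1.4,7.3],[15.2,-1.4,7.3],[15.2,-1.4,7.3],[15.2,-1.4,7.3]], turn=[[0,0,0],[0,0,0],[0,0,0],[0,0,0],[0,0,0],[0,0,0],[0,0,0],[0,0,0],[0,0,0],[0,0,0]], fingers=[-1,-1,-1,-1,-1,-1,-1,-1,-1,-1])

```text
t: 6.43
tool_pos: [0.4256, 0.4795, 0.1353]
eef_rot: [[-0.096, 0.993, 0.061], [0.777, 0.114, -0.619], [-0.622, -0.012, -0.783]]
wrist_force: [0.4, 0.1, 0.3]
finger_gap: 0.0003
grip_force: 0.0
```

>>> apply_moves(xyz=[[0,0,2],[-0.1,0,4],[-0.1,0,6],[-0.2,-0.1,8],[-0.2,-0.1,9],[-0.2,-0.1,10],[-0.3,-0.2,11],[-0.3,-0.2,12],[-0.3,-0.2,13],[-0.3,-0.2,13]], turn=[[0,0,0],[0,0,0],[0,0,0],[0,0,0],[0,0,0],[0,0,0],[0,0,0],[0,0,0],[0,0,0],[0,0,0]], fingers=[-1,-1,-1,-1,-1,-1,-1,-1,-1,-1])

```text
t: 7.27
tool_pos: [0.4308, 0.3939, 0.0326]
eef_rot: [[-0.097, 0.993, 0.059], [0.775, 0.113, -0.622], [-0.625, -0.015, -0.781]]
wrist_force: [-0.2, -0.2, -0.8]
finger_gap: 0.0004
grip_force: 0.0
```

>>> apply_moves(xyz=[[-0.6,0,-0.8],[-1.2,0,-1.6],[-1.9,0,-2.3],[-2.5,-0.1,-3.1],[-3.1,-0.1,-3.9],[-3.9,-0.1,-4.6],[-4.7,-0.1,-5],[-5.6,-0.2,-5.3],[-6.4,-0.2,-5.5],[-7.3,-0.2,-5.6]], turn=[[0,0,0],[0,0,0],[0,0,0],[0,0,0],[0,0,0],[0,0,0],[0,0,0],[0,0,0],[0,0,0],[0,0,0]], fingers=[-1,-1,-1,-1,-1,-1,-1,-1,-1,-1])

```text
t: 8.1
tool_pos: [0.4327, 0.3729, 0.1237]
eef_rot: [[-0.098, 0.993, 0.06], [0.776, 0.114, -0.621], [-0.624, -0.014, -0.782]]
wrist_force: [0.2, 1.2, 0.7]
finger_gap: 0.0008
grip_force: 0.5
```

Run:
```python
from h import *
st()
A=cv2.imread('pics/top3.png').astype(int);B=arm.capture('top').astype(int);S0=cv2.imread('pics/side3.png').astype(int);S=arm.capture('side').astype(int)
cv2.imwrite('pics/side6.png',S);cv2.imwrite('pics/top6.png',B);cv2.imwrite('pics/w6.png',arm.capture('wrist'))
for w in[(60,-60,86),(60,-20,86),(60,20,86),(60,44,86),(30,-60,86),(30,-20,86),(30,20,86),(-65,-60,86),(-65,20,86)]:
    u,v=proj('top',W(p,w))[0].astype(int);a,b=proj('side',W(p,w))[0].astype(int);print(w,A[v,u],B[v,u],'side',S0[b,a],S[b,a])
```

```text
8.1 [0.4327 0.3729 0.1237] [0.2 1.2 0.7] [-1.37  0.71  0.46  1.57  0.14  1.44 -0.87] [0.471 0.394] [-40. -18. 124.] z ax [ 0.01 -0.62 -0.78]
(60, -60, 86) [ 57 104 158] [ 53  90 128] side [ 98 170 234] [ 67 113 160]
(60, -20, 86) [ 60 106 159] [ 49  89 131] side [ 97 169 232] [ 57  98 140]
(60, 20, 86) [ 57 104 154] [ 47  84 126] side [ 96 166 229] [ 92 163 227]
(60, 44, 86) [ 57 101 151] [ 61 110 164] side [235 243 246] [228 237 241]
(30, -60, 86) [ 60 106 158] [ 51  89 129] side [ 96 167 230] [ 68 116 164]
(30, -20, 86) [ 56 105 157] [ 47  87 126] side [ 98 167 231] [ 56  97 137]
(30, 20, 86) [ 60 109 160] [ 51  86 127] side [100 173 235] [ 54  93 133]
(-65, -60, 86) [ 59 105 158] [ 50  88 129] side [102 175 236] [ 67 116 165]
(-65, 20, 86) [ 58 110 161] [ 55 103 150] side [ 99 170 234] [114 130 138][ WARN:0@1.669] global loadsave.cpp:1063 imwrite_ Unsupported depth image for selected encoder is fallbacked to CV_8U.
```

The patches darkened all over the flap, so it's lifting this time. I'll continue the arc.

>>> apply_moves(xyz=[[-0.9,0,0],[-1.8,-0.1,0.1],[-2.6,-0.1,0.2],[-3.4,-0.1,0.5],[-4.2,-0.2,0.8],[-5,-0.2,1.3],[-5.7,-0.3,1.8],[-6.3,-0.3,2.3],[-6.9,-0.3,2.9],[-7.4,-0.4,3.6]], turn=[[0,0,0],[0,0,0],[0,0,0],[0,0,0],[0,0,0],[0,0,0],[0,0,0],[0,0,0],[0,0,0],[0,0,0]], fingers=[-1,-1,-1,-1,-1,-1,-1,-1,-1,-1])

```text
t: 9.08
tool_pos: [0.4384, 0.2923, 0.141]
eef_rot: [[-0.097, 0.993, 0.06], [0.776, 0.114, -0.621], [-0.624, -0.014, -0.782]]
wrist_force: [1.0, 0.7, 0.8]
finger_gap: 0.0004
grip_force: 0.4
```

>>> apply_moves(xyz=[[-0.4,0,0.7],[-0.8,-0.1,1.5],[-1,-0.1,2.3],[-1.2,-0.1,3.1],[-1.3,-0.1,3.9],[-1.3,-0.1,4.7],[-1.2,-0.1,5.5],[-1.1,-0.1,6.3],[-0.8,-0.1,7.1],[-0.5,-0.1,7.8]], turn=[[0,0,0],[0,0,0],[0,0,0],[0,0,0],[0,0,0],[0,0,0],[0,0,0],[0,0,0],[0,0,0],[0,0,0]], fingers=[-1,-1,-1,-1,-1,-1,-1,-1,-1,-1])

```text
t: 9.92
tool_pos: [0.4423, 0.2404, 0.0823]
eef_rot: [[-0.098, 0.993, 0.06], [0.775, 0.114, -0.621], [-0.624, -0.014, -0.781]]
wrist_force: [0.1, -0.8, 0.7]
finger_gap: 0.0003
grip_force: 0.3
```

Run:
```python
from h import *
st()
R=tilt_end(40)
# retreat and reorient: hover above carton centre
rel(W(p,(-40,-90,180))[0],np.array(arm.get_obs()['eef_rot']));
rel(W(p,(-50,0,210))[0],R);rel(W(p,(-50,0,210))[0],R@np.diag([-1,-1,1]))
B=arm.capture('top');S=arm.capture('side');S0=cv2.imread('pics/side3.png')
for w in[(60,-60,86),(60,-20,86),(60,20,86),(30,-60,86),(30,-20,86),(30,20,86),(0,-30,86)]:
    u,v=proj('top',W(p,w))[0].astype(int);a,b=proj('side',W(p,w))[0].astype(int);print(w,B[v,u],'side',S0[b,a],S[b,a])
```

```text
9.9167 [0.4423 0.2404 0.0823] [ 0.1 -0.8  0.7] [-1.32  0.63  0.49  1.85  0.21  1.21 -0.84] [0.471 0.394] [ -40. -151.   82.] z ax [ 0.01 -0.62 -0.78]
[-1.4, 0.1, -11.4] [0.0, 0.0, 0.0]
[3.8, -0.6, -19.4] [-56.0, -1.7, -67.4]
[3.8, -0.6, -19.4] [-1.9, 60.5, 98.6]
(60, -60, 86) [35 35 39] side [ 98 170 234] [ 83 144 207]
(60, -20, 86) [45 45 45] side [ 97 169 232] [ 95 168 232]
(60, 20, 86) [ 66 112 162] side [ 96 166 229] [ 93 164 228]
(30, -60, 86) [42 40 42] side [ 96 167 230] [ 97 168 231]
(30, -20, 86) [31 37 43] side [ 98 167 231] [ 87 151 217]
(30, 20, 86) [70 80 85] side [100 173 235] [ 93 162 225]
(0, -30, 86) [24 27 32] side [55 51 51] [ 50  86 122]
```

>>> apply_moves(xyz=[[-0.3,0,-3],[-0.8,0,-7],[-1.4,0,-11],[0,-0.2,-13],[1,-0.3,-15],[2,-0.4,-17],[3,-0.5,-19],[3.8,-0.6,-19.4],[3.8,-0.6,-19.4],[3.8,-0.6,-19.4]], turn=[[0,0,0],[0,0,0],[0,0,0],[-4.4,-0.1,-5.3],[-8.8,-0.2,-10.6],[-13.2,-0.4,-15.9],[-17.6,-0.5,-21.2],[-22,-0.7,-26.5],[-26.4,-0.8,-31.8],[-30.8,-0.9,-37.1]], fingers=[-1,-1,-1,-1,-1,-1,-1,-1,-1,-1])

```text
t: 10.85
tool_pos: [0.42, 0.3919, 0.2111]
eef_rot: [[-0.637, 0.57, 0.519], [0.442, 0.822, -0.361], [-0.632, -0.001, -0.775]]
wrist_force: [0.4, -0.1, 0.4]
finger_gap: 0.0009
grip_force: 0.0
```

Run:
```python
from h import *
st();rel(W(p,(-50,0,210))[0],tilt_end(40))
```

```text
10.85 [0.42   0.3919 0.2111] [ 0.4 -0.1  0.4] [-1.59  0.34  0.36  1.91  0.58  1.19 -0.57] [0.471 0.394] [-51.   2. 211.] z ax [ 0.49 -0.4  -0.78]
[-0.1, -0.1, 0.2] [-24.8, -0.8, -30.0]
```

```bash
cat > e.py <<'E'
from h import *
def tcp(C,t):
    t=np.radians(t);n=np.array([np.cos(t),np.sin(t)]);z=np.array([np.sin(t),-np.cos(t)])
    q=np.array(C)-8*n+22*z;return W(p,(q[0],0,q[1]))[0]
def rows(seq,base):
    """seq of (corner,tilt); base=(pos,R)"""
    for k in range(0,len(seq),10):
        xs,ts=[],[]
        for C,t in seq[k:k+10]:
            P,R=tcp(C,t),tilt_end(t)
            xs.append((base[1].T@(P-base[0])*100).round(1).tolist());ts.append(Rn.from_matrix(base[1].T@R).as_rotvec(degrees=True).round(0).tolist())
        print('xyz',xs);print('turn',ts);base=(P,R)
E
python3 - <<'E'
from e import *
o=arm.get_obs()
b=(tcp((47-77,60+92),40),tilt_end(40))
rel(*b)
ins=((47,60),40);rows([ins],b)
arc=[((47,60+7*k),40) for k in range(1,6)]
for a,r,t in zip(np.linspace(25,152,15),np.linspace(33,37,15),np.r_[np.full(5,40),np.linspace(42,56,10)]):
    a=np.radians(a);arc.append(((75-r*np.cos(a),80+r*np.sin(a)),t))
rows(arc,(tcp(*ins),tilt_end(40)))
E
```

```text
[3.3, 1.7, 7.8] [-24.8, -0.8, -30.0]
xyz [[0.0, -0.0, 12.0]]
turn [[0.0, 0.0, 0.0]]
xyz [[-0.4, 0.0, -0.5], [-0.9, 0.0, -1.1], [-1.3, 0.0, -1.6], [-1.8, 0.0, -2.1], [-2.2, 0.0, -2.7], [-2.0, -0.0, -2.7], [-2.5, 0.0, -2.9], [-3.0, 0.0, -3.1], [-3.6, 0.0, -3.1], [-4.1, 0.0, -3.1]]
turn [[0.0, 0.0, 0.0], [0.0, 0.0, 0.0], [0.0, 0.0, 0.0], [0.0, 0.0, 0.0], [0.0, 0.0, 0.0], [0.0, 0.0, 0.0], [0.0, 0.0, 0.0], [0.0, 0.0, 0.0], [0.0, 0.0, 0.0], [0.0, 0.0, 0.0]]
xyz [[-0.6, -0.0, 0.1], [-1.2, -0.0, 0.4], [-1.7, -0.0, 0.7], [-2.2, -0.0, 1.0], [-2.6, -0.0, 1.5], [-3.0, -0.0, 2.0], [-3.3, 0.0, 2.5], [-3.5, -0.0, 3.1], [-3.6, -0.0, 3.7], [-3.6, -0.0, 4.3]]
turn [[0.0, -2.0, -0.0], [0.0, -4.0, -0.0], [0.0, -5.0, -0.0], [-0.0, -7.0, -0.0], [0.0, -8.0, -0.0], [0.0, -10.0, -0.0], [-0.0, -11.0, -0.0], [0.0, -13.0, -0.0], [-0.0, -14.0, -0.0], [0.0, -16.0, -0.0]]
```

>>> apply_moves(xyz=[[0,0,1],[1,0.5,3],[2,1,5],[3,1.5,7],[3.3,1.7,7.8],[3.3,1.7,7.8],[3.3,1.7,7.8],[3.3,1.7,7.8],[3.3,1.7,7.8],[3.3,1.7,7.8]], turn=[[-4,0,-5],[-8,-0.2,-10],[-12,-0.4,-15],[-16,-0.5,-20],[-20,-0.6,-25],[-24.8,-0.8,-30],[-24.8,-0.8,-30],[-24.8,-0.8,-30],[-24.8,-0.8,-30],[-24.8,-0.8,-30]], fingers=[-1,-1,-1,-1,-1,-1,-1,-1,-1,-1])

```text
t: 11.68
tool_pos: [0.4502, 0.3914, 0.1304]
eef_rot: [[-0.765, -0.063, 0.641], [-0.048, 0.998, 0.041], [-0.643, 0.0, -0.766]]
wrist_force: [1.1, -0.6, 0.0]
finger_gap: 0.0006
grip_force: 0.0
```

Run:
```python
from e import *
st();rel(tcp((47,60),40),tilt_end(40))
im=arm.capture('wrist');S=arm.capture('side');cv2.imwrite('pics/w7.png',im);cv2.imwrite('pics/s7.png',S)
a=cv2.resize(im,(480,300),interpolation=cv2.INTER_AREA);b=cv2.resize(S[150:340,220:430],(320,290))
out=np.zeros((300,800,3),np.uint8);out[:,:480]=a;out[:290,480:]=b;cv2.imwrite('pics/v7.png',out)
c=arm.calibration('wrist');np.savez('w7.npz',**c)
```

```text
11.6833 [0.4502 0.3914 0.1304] [ 1.1 -0.6  0. ] [-1.56  0.23  0.37  2.29  1.1   0.62 -0.5 ] [0.471 0.394] [-21.  -1. 130.] z ax [ 0.64 -0.01 -0.77]
[0.1, 0.1, 12.0] [-0.3, -0.0, -0.4]
```

View pics/v7.png

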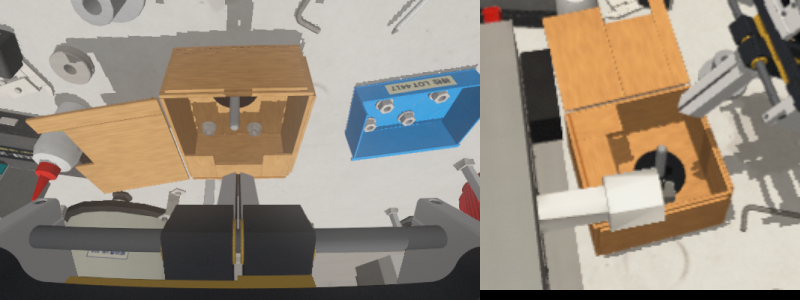

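The long flap is folded right back at the left of the wrist view. The open carton shows the post at (235,112) and nuts at (208,128) and (255,128), with the end flap at the bottom near the finger. I'll insert under the end flap and swing it.

>>> apply_moves(xyz=[[0,0,2],[0,0,4],[0,0,5.5],[0,0,7],[0,0,8],[0,0,9],[0,0,10],[0,0,11],[0,0,12],[0,0,12]], turn=[[0,0,0],[0,0,0],[0,0,0],[0,0,0],[0,0,0],[0,0,0],[0,0,0],[0,0,0],[0,0,0],[0,0,0]], fingers=[-1,-1,-1,-1,-1,-1,-1,-1,-1,-1])

```text
t: 12.62
tool_pos: [0.5278, 0.3951, 0.0368]
eef_rot: [[-0.765, -0.064, 0.641], [-0.05, 0.998, 0.039], [-0.643, -0.002, -0.766]]
wrist_force: [-0.4, -0.2, -0.6]
finger_gap: 0.0006
grip_force: 0.0
```

>>> apply_moves(xyz=[[-0.4,0,-0.5],[-0.9,0,-1.1],[-1.3,0,-1.6],[-1.8,0,-2.1],[-2.2,0,-2.7],[-2,0,-2.7],[-2.5,0,-2.9],[-3,0,-3.1],[-3.6,0,-3.1],[-4.1,0,-3.1]], turn=[[0,0,0],[0,0,0],[0,0,0],[0,0,0],[0,0,0],[0,0,0],[0,0,0],[0,0,0],[0,0,0],[0,0,0]], fingers=[-1,-1,-1,-1,-1,-1,-1,-1,-1,-1])

```text
t: 13.45
tool_pos: [0.538, 0.3963, 0.088]
eef_rot: [[-0.765, -0.065, 0.641], [-0.05, 0.998, 0.041], [-0.642, -0.001, -0.767]]
wrist_force: [-2.3, 0.1, 0.7]
finger_gap: 0.0005
grip_force: 1.4
```

Run:
```python
from e import *
st();S=arm.capture('side');S0=cv2.imread('pics/s7.png');cv2.imwrite('pics/s8.png',S)
for w in[(65,-55,82),(65,-40,82),(50,-55,82),(30,-50,82),(25,-40,82),(65,20,82)]:
    a,b=proj('side',W(p,w))[0].astype(int);print(w,(a,b),S0[b,a],S[b,a])
```

```text
13.45 [0.538  0.3963 0.088 ] [-2.3  0.1  0.7] [-1.42  0.41  0.44  2.21  1.24  0.42 -0.54] [0.471 0.394] [67. -2. 88.] z ax [ 0.64 -0.01 -0.77]
(65, -55, 82) (np.int64(283), np.int64(228)) [ 89 157 222] [ 78 137 196]
(65, -40, 82) (np.int64(285), np.int64(235)) [ 90 155 222] [ 78 135 193]
(50, -55, 82) (np.int64(292), np.int64(226)) [ 90 158 222] [ 76 132 190]
(30, -50, 82) (np.int64(304), np.int64(226)) [ 95 164 228] [ 51  86 120]
(25, -40, 82) (np.int64(308), np.int64(230)) [ 90 159 224] [192 199 203]
(65, 20, 82) (np.int64(293), np.int64(267)) [ 92 162 227] [ 77 134 191]
```

Run:
```python
from e import *
arc=[]
a0=np.linspace(25,152,15)[4]
for a,r,t in zip(np.linspace(a0,148,11)[1:],np.linspace(34,38,10),np.linspace(41,48,10)):
    a=np.radians(a);arc.append(((75-r*np.cos(a),80+r*np.sin(a)),t))
q=np.radians(a0);rows(arc,(tcp((75-34.1*np.cos(q),80+34.1*np.sin(q)),40),tilt_end(40)))
```

```text
xyz [[-0.5, -0.0, 0.2], [-1.1, 0.0, 0.3], [-1.5, -0.0, 0.6], [-2.0, 0.0, 0.9], [-2.4, -0.0, 1.3], [-2.8, -0.0, 1.8], [-3.0, -0.0, 2.3], [-3.2, -0.0, 2.8], [-3.4, -0.0, 3.4], [-3.4, -0.0, 4.0]]
turn [[0.0, -1.0, -0.0], [0.0, -2.0, -0.0], [0.0, -3.0, -0.0], [0.0, -3.0, -0.0], [0.0, -4.0, -0.0], [0.0, -5.0, -0.0], [0.0, -6.0, -0.0], [-0.0, -6.0, -0.0], [0.0, -7.0, -0.0], [-0.0, -8.0, -0.0]]
```

>>> apply_moves(xyz=[[-0.5,0,0.2],[-1.1,0,0.3],[-1.5,0,0.6],[-2,0,0.9],[-2.4,0,1.3],[-2.8,0,1.8],[-3,0,2.3],[-3.2,0,2.8],[-3.4,0,3.4],[-3.4,0,4]], turn=[[0,-1,0],[0,-2,0],[0,-3,0],[0,-3,0],[0,-4,0],[0,-5,0],[0,-6,0],[0,-6,0],[0,-7,0],[0,-8,0]], fingers=[-1,-1,-1,-1,-1,-1,-1,-1,-1,-1])

```text
t: 14.33
tool_pos: [0.5904, 0.3997, 0.0791]
eef_rot: [[-0.668, -0.064, 0.741], [-0.043, 0.998, 0.048], [-0.743, -0.0, -0.669]]
wrist_force: [-2.2, -0.5, 2.8]
finger_gap: 0.0005
grip_force: 1.7
```

Run:
```python
from e import *
o=st();print('tilt',np.degrees(np.arctan2((Rc.T@np.array(o['eef_rot'])[:,2])[0],-np.array(o['eef_rot'])[2,2])))
cv2.imwrite('pics/s9.png',arm.capture('side'));cv2.imwrite('pics/w9.png',arm.capture('wrist'))
rel(tcp((75+38*np.cos(np.radians(20)),80+38*np.sin(np.radians(20))),50),tilt_end(50))
```

```text
14.3333 [0.5904 0.3997 0.0791] [-2.2 -0.5  2.8] [-1.43  0.53  0.48  2.21  1.68  0.44 -1.  ] [0.471 0.394] [120.  -3.  79.] z ax [ 0.74 -0.01 -0.67]
tilt 47.974697659670106
[0.2, 0.3, 0.6] [-0.5, -2.1, -0.2]
```

The contact force of (−2.2, 0, 2.8) N shows the flap being pushed out and down at about 150°. I'll give it a small extra push, retract along the tool axis, then untilt over the bush.

>>> apply_moves(xyz=[[0.1,0,0.4],[0.2,0,0.8],[0.2,0,0.8],[0,0,-2],[0,0,-5],[0,0,-8],[0,0,-12],[0,0,-16],[0,0,-18],[0,0,-18]], turn=[[0,0,0],[0,0,0],[0,0,0],[0,0,0],[0,0,0],[0,0,0],[0,0,0],[0,0,0],[0,0,0],[0,0,0]], fingers=[-1,-1,-1,-1,-1,-1,-1,-1,-1,-1])

```text
t: 15.27
tool_pos: [0.4543, 0.3923, 0.202]
eef_rot: [[-0.669, -0.067, 0.74], [-0.042, 0.998, 0.052], [-0.742, 0.004, -0.671]]
wrist_force: [1.7, 0.3, -0.6]
finger_gap: 0.0007
grip_force: 0.0
```

Run:
```python
from e import *
st();D=toolR(-ez,ey);rel([.342,.268,.20],D)
S=arm.capture('side');cv2.imwrite('pics/s10.png',S);cv2.imwrite('pics/w10.png',arm.capture('wrist'));cv2.imwrite('pics/t10.png',arm.capture('top'))
```

```text
15.2667 [0.4543 0.3923 0.202 ] [ 1.7  0.3 -0.6] [-1.72  0.14  0.45  2.3   1.18  0.78 -0.56] [0.471 0.394] [-17.   0. 202.] z ax [ 0.74 -0.   -0.67]
[8.2, -11.7, -8.8] [0.1, 47.9, -0.4]
```

>>> apply_moves(xyz=[[0,0,-3],[0,-1,-6],[1,-3,-8],[2,-5,-8.8],[4,-7,-8.8],[6,-9,-8.8],[8.2,-11.7,-8.8],[8.2,-11.7,-8.8],[8.2,-11.7,-8.8],[8.2,-11.7,-8.8]], turn=[[0,5,0],[0,10,0],[0,16,0],[0,22,0],[0,28,-0.2],[0,34,-0.2],[0,40,-0.3],[0,46,-0.4],[0.1,47.9,-0.4],[0.1,47.9,-0.4]], fingers=[-1,-1,0,0.5,0.5,0.5,0.5,0.5,0.5,0.5])

```text
t: 16.25
tool_pos: [0.3469, 0.265, 0.1975]
eef_rot: [[-0.998, -0.064, 0.002], [-0.064, 0.998, -0.007], [-0.001, -0.007, -1.0]]
wrist_force: [-0.4, -1.5, -0.1]
finger_gap: 0.0503
grip_force: 0.0
```

Run:
```python
from e import *
o=st();print(o['finger_gap'])
im=arm.capture('wrist');c=arm.calibration('wrist');cv2.imwrite('pics/w11.png',im)
P=np.array([.342,.268,0])
q=proj('wrist',[P+[0,0,.046],P+[0,0,.008],o['tool_pos']],c);print('pred top/flange/tcp',q.round(1).tolist())
hsv=cv2.cvtColor(im,cv2.COLOR_BGR2HSV)
u,v=q[0].astype(int);crop=im[max(0,v-90):v+90,max(0,u-130):u+130]
S=cv2.imread('pics/s10.png')[130:340,230:420];T=cv2.imread('pics/t10.png')[130:290,200:360]
out=np.zeros((600,800,3),np.uint8)
out[:300,:480]=cv2.resize(im,(480,300));out[300:600,:433]=cv2.resize(crop,(433,300));out[:300,500:770]=cv2.resize(S,(270,300));out[300:600,480:780]=cv2.convertScaleAbs(cv2.resize(T,(300,300)),alpha=1.4)
cv2.imwrite('pics/v11.png',out);print('crop origin',max(0,u-130),max(0,v-90),crop.shape)
g=cv2.cvtColor(im,cv2.COLOR_BGR2GRAY)
cs=cv2.HoughCircles(cv2.medianBlur(g,3),cv2.HOUGH_GRADIENT,1,5,param1=80,param2=18,minRadius=8,maxRadius=90)
if cs is not None:print([x.round(0).tolist() for x in cs[0] if np.hypot(x[0]-u,x[1]-v)<60][:12])
```

```text
16.25 [0.3469 0.265  0.1975] [-0.4 -1.5 -0.1] [-1.67 -0.04  0.86  2.13  0.04  1.05  0.81] [0.471 0.394] [-133. -119.  198.] z ax [ 0.   -0.01 -1.  ]
0.050257007114043864
pred top/flange/tcp [[320.8, 183.9], [320.7, 178.2], [316.7, 232.7]]
crop origin 190 93 (180, 260, 3)
[[322.0, 176.0, 25.0], [322.0, 124.0, 71.0], [328.0, 178.0, 19.0], [318.0, 238.0, 34.0], [324.0, 168.0, 15.0], [302.0, 132.0, 51.0], [326.0, 184.0, 17.0], [294.0, 234.0, 21.0], [320.0, 186.0, 16.0], [326.0, 192.0, 22.0], [310.0, 236.0, 41.0], [314.0, 180.0, 17.0]]
```

View pics/v11.png

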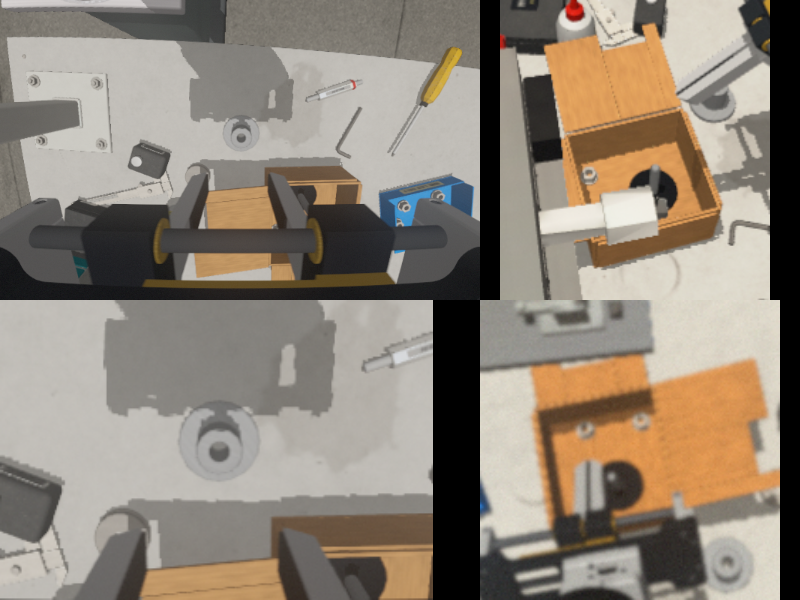

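All ten views are now used. The last one shows both flaps folded right back, both nuts in the carton, and the bush exactly where predicted: bore at raw (321.5,184) against (320.8,184) predicted. I'll descend in steps with force checks.

Run:
```python
from e import *
o=st();rel([.342,.2687,.012],toolR(-ez,ey));print(o['finger_gap'])
z=np.array([.74,.052,-.671]);P=np.array([.4543,.3923,.202]);print('side tip seen (357,196.5)?',[proj('side',P-z*s).round(1).tolist() for s in(0,.01,.02,.03)])
```

```text
16.3 [0.3461 0.265  0.1972] [-1.9 -0.4  0.6] [-1.67 -0.04  0.86  2.13  0.05  1.05  0.8 ] [0.471 0.394] [-134. -119.  197.] z ax [ 0.   -0.01 -1.  ]
[0.4, 0.6, 18.5] [-0.5, 0.2, -0.4]
0.0546987165198651
side tip seen (357,196.5)? [[[343.3, 206.4]], [[348.6, 202.8]], [[353.9, 199.1]], [[359.3, 195.4]]]
```

>>> apply_moves(xyz=[[0,0,2],[0,0,4],[0,0,6.5],[0,0.1,9],[0,0.1,11.5],[0,0.1,14],[0,0.1,15],[0,0.1,15],[0,0.1,15],[0,0.1,15]], turn=[[0,0,0],[0,0,0],[0,0,0],[0,0,0],[0,0,0],[0,0,0],[0,0,0],[0,0,0],[0,0,0],[0,0,0]], fingers=[0.5,0.5,0.5,0.5,0.5,0.5,0.5,0.5,0.5,0.5])

```text
t: 17.13
tool_pos: [0.3445, 0.2664, 0.0483]
eef_rot: [[-0.998, -0.07, 0.002], [-0.07, 0.998, -0.005], [-0.002, -0.005, -1.0]]
wrist_force: [1.1, 0.3, -0.2]
finger_gap: 0.0706
grip_force: 0.0
```

Run:
```python
from e import *
o=st();rel([.342,.2687,.012],toolR(-ez,ey));print(o['finger_gap'])
im=arm.capture('wrist');c=arm.calibration('wrist');cv2.imwrite('pics/w12.png',im)
print(proj('wrist',[[.342,.2687,.046],[.342,.2687,.008],[.342+.017,.2687,.046],[.342,.2857,.046],[.342,.2687+.032,.008]],c).round(0).tolist())
g=cv2.cvtColor(im,cv2.COLOR_BGR2GRAY)
for v in range(120,250,5):print(v,g[v,255:390:3].tolist())
```

```text
17.1333 [0.3445 0.2664 0.0483] [ 1.1  0.3 -0.2] [-1.5   0.3   0.8   2.28 -0.33  0.68  1.18] [0.471 0.394] [-135. -118.   48.] z ax [ 0.   -0.01 -1.  ]
[0.2, 0.3, 3.6] [-0.3, 0.1, -0.2]
0.07059081369552374
[[320.0, 227.0], [320.0, 212.0], [318.0, 249.0], [344.0, 229.0], [358.0, 215.0]]
120 [137, 137, 138, 135, 135, 136, 135, 137, 137, 136, 138, 136, 137, 136, 137, 136, 133, 134, 131, 135, 135, 134, 134, 133, 131, 132, 132, 133, 133, 132, 135, 132, 133, 135, 133, 133, 135, 134, 133, 133, 133, 134, 134, 133, 132]
125 [137, 138, 139, 137, 137, 136, 136, 136, 135, 136, 138, 136, 135, 135, 135, 136, 134, 135, 134, 134, 134, 134, 133, 131, 133, 131, 131, 132, 133, 134, 133, 135, 135, 134, 134, 133, 132, 131, 132, 132, 131, 131, 131, 129, 125]
130 [139, 137, 139, 138, 136, 136, 135, 135, 137, 136, 136, 135, 137, 136, 136, 136, 133, 134, 134, 133, 133, 132, 131, 131, 133, 132, 130, 132, 132, 134, 135, 132, 133, 133, 132, 132, 132, 132, 131, 131, 126, 126, 123, 124, 124]
135 [138, 138, 138, 138, 136, 137, 137, 138, 136, 136, 138, 137, 136, 136, 136, 135, 136, 135, 135, 135, 134, 135, 134, 134,
[... 4394 characters left out ...]
0, 192, 122, 145, 192, 193]
235 [101, 64, 156, 195, 195, 195, 195, 194, 193, 194, 192, 194, 192, 167, 169, 165, 169, 168, 172, 169, 109, 90, 93, 91, 142, 147, 115, 170, 168, 156, 171, 180, 192, 193, 191, 192, 192, 192, 191, 190, 62, 79, 109, 109, 109]
240 [65, 63, 152, 195, 195, 193, 193, 193, 193, 193, 193, 194, 194, 196, 190, 167, 160, 168, 171, 172, 172, 174, 171, 172, 172, 169, 165, 164, 160, 170, 194, 194, 192, 189, 192, 192, 192, 192, 192, 191, 60, 59, 86, 109, 108]
245 [63, 63, 123, 193, 194, 192, 192, 194, 194, 191, 194, 194, 194, 194, 194, 194, 193, 190, 166, 165, 165, 165, 167, 170, 168, 165, 180, 192, 194, 195, 193, 194, 196, 194, 195, 194, 194, 193, 193, 194, 56, 61, 63, 92, 108]
```

>>> apply_moves(xyz=[[0.1,0.2,0.5],[0.1,0.2,1],[0.1,0.2,1.5],[0.1,0.2,2],[0.1,0.2,2.5],[0.1,0.2,3],[0.1,0.2,3.4],[0.1,0.2,3.4],[0.1,0.2,3.4],[0.1,0.2,3.4]], turn=[[0,0,0],[0,0,0],[0,0,0],[0,0,0],[0,0,0],[0,0,0],[0,0,0],[0,0,0],[0,0,0],[0,0,0]], fingers=[0.5,0.5,0.5,0.5,0.5,0.5,0.5,0.5,0.5,0.5])

```text
t: 18.02
tool_pos: [0.3434, 0.2681, 0.0139]
eef_rot: [[-0.998, -0.069, 0.001], [-0.069, 0.998, -0.005], [-0.001, -0.005, -1.0]]
wrist_force: [1.2, 0.1, -0.4]
finger_gap: 0.0704
grip_force: 0.0
```

Run:
```python
from e import *
o=st();rel([.3427,.2698,-.008],toolR(-ez,ey));print(o['finger_gap'])
```

```text
18.0167 [0.3434 0.2681 0.0139] [ 1.2  0.1 -0.4] [-1.43  0.37  0.73  2.3  -0.43  0.61  1.26] [0.471 0.394] [-136. -116.   14.] z ax [ 0.   -0.01 -1.  ]
[0.1, 0.2, 2.2] [-0.3, 0.1, -0.2]
0.07038627630965351
```

>>> apply_moves(xyz=[[0.1,0.1,0.2],[0.1,0.1,0.4],[0.1,0.1,0.6],[0.1,0.1,0.8],[0.1,0.1,0.8],[0.1,0.1,0.8],[0.1,0.1,0.8],[0.1,0.1,0.8],[0.1,0.1,0.8],[0.1,0.1,0.8]], turn=[[0,0,0],[0,0,0],[0,0,0],[0,0,0],[0,0,0],[0,0,0],[0,0,0],[0,0,0],[0,0,0],[0,0,0]], fingers=[0.5,0.5,0.5,0.5,0.5,0.5,0.5,0.5,0.5,0.5])

```text
t: 18.85
tool_pos: [0.3422, 0.269, 0.0058]
eef_rot: [[-0.998, -0.07, 0.001], [-0.07, 0.998, -0.005], [-0.001, -0.005, -1.0]]
wrist_force: [-0.9, -0.8, -0.1]
finger_gap: 0.0705
grip_force: 0.0
```

Run:
```python
from e import *
o=st();rel([.3427,.2698,-.008],toolR(-ez,ey))
```

```text
18.85 [0.3422 0.269  0.0058] [-0.9 -0.8 -0.1] [-1.41  0.39  0.71  2.3  -0.45  0.59  1.28] [0.471 0.394] [-138. -115.    6.] z ax [ 0.   -0.01 -1.  ]
[-0.1, 0.1, 1.4] [-0.3, 0.1, -0.2]
```

No contact yet, but at this opening the fingers would clear the flange anyway. I'll close lightly; the gap will show whether I have the body (34 mm) or the flange (64 mm).

>>> apply_moves(xyz=[[0,0,0],[0,0,0],[0,0,0],[0,0,0],[0,0,0],[0,0,0],[0,0,0],[0,0,0],[0,0,0],[0,0,0]], turn=[[0,0,0],[0,0,0],[0,0,0],[0,0,0],[0,0,0],[0,0,0],[0,0,0],[0,0,0],[0,0,0],[0,0,0]], fingers=[-1,-1,-1,-1,-1,-1,-1,-1,-1,-1], grip_force=5)

```text
t: 19.68
tool_pos: [0.3422, 0.269, 0.0058]
eef_rot: [[-0.998, -0.07, 0.001], [-0.07, 0.998, -0.005], [-0.001, -0.005, -1.0]]
wrist_force: [0.5, -1.1, 1.6]
finger_gap: 0.0338
grip_force: 5.0
```

The gap is 33.8 mm, so I have the body and the fingers are above the flange. I'll firm up the grip and lift.

>>> apply_moves(xyz=[[0,0,0],[0,0,0],[0,0,0],[0,0,-0.5],[0,0,-1.5],[0,0,-3.5],[0,0,-6.5],[0,0,-10],[0,0,-14],[0,0,-17]], turn=[[0,0,0],[0,0,0],[0,0,0],[0,0,0],[0,0,0],[0,0,0],[0,0,0],[0,0,0],[0,0,0],[0,0,0]], fingers=[-1,-1,-1,-1,-1,-1,-1,-1,-1,-1], grip_force=35)

```text
t: 20.52
tool_pos: [0.3428, 0.2689, 0.1779]
eef_rot: [[-0.998, -0.068, 0.002], [-0.068, 0.998, -0.006], [-0.002, -0.006, -1.0]]
wrist_force: [-0.3, 2.0, -5.1]
finger_gap: 0.0327
grip_force: 35.0
```

Run:
```python
from e import *
o=st();print(o['finger_gap'],o['grip_force']);rel(W(p,(45,-1.5,200))[0],toolR(-ez,ey))
```

```text
20.5167 [0.3428 0.2689 0.1779] [-0.3  2.  -5.1] [-1.75 -0.01  0.96  2.15  0.02  1.    0.83] [0.471 0.394] [-137. -115.  178.] z ax [ 0.   -0.01 -1.  ]
0.03269552439685005 34.991806503385305
[-18.1, 11.4, -2.2] [-0.3, 0.1, -0.3]
```

>>> apply_moves(xyz=[[0,0,-2.2],[-2,1.5,-2.2],[-5,3.5,-2.2],[-8,5.5,-2.2],[-11,7.5,-2.2],[-14,9.5,-2.2],[-17,11,-2.2],[-18.1,11.4,-2.2],[-18.1,11.4,-2.2],[-18.1,11.4,-2.2]], turn=[[0,0,0],[0,0,0],[0,0,0],[0,0,0],[0,0,0],[0,0,0],[0,0,0],[-0.3,0.1,-0.3],[-0.3,0.1,-0.3],[-0.3,0.1,-0.3]], fingers=[-1,-1,-1,-1,-1,-1,-1,-1,-1,-1])

```text
t: 21.35
tool_pos: [0.5148, 0.3955, 0.1969]
eef_rot: [[-0.997, -0.074, -0.001], [-0.074, 0.997, -0.002], [0.001, -0.002, -1.0]]
wrist_force: [0.9, -0.4, -3.9]
finger_gap: 0.0327
grip_force: 35.0
```

```bash
cat > post.py <<'E'
from e import *
from scipy.optimize import minimize
H=None
def cyl(x,y,prof,n=24):
    a=np.linspace(0,2*np.pi,n,endpoint=False);return np.vstack([np.c_[x+r*np.cos(a),y+r*np.sin(a),np.full(n,z)] for z,r in prof])
def mask(n,c,P,shape):
    m=np.zeros(shape,np.uint8);h=cv2.convexHull((proj(n,P,c)*16).astype(np.int32).reshape(-1,1,2));cv2.fillConvexPoly(m,h,255,cv2.LINE_8,4);return m
def ncc(n,c,im,S,xy0,profs,rng=8,step=1.0,vis=None):
    """grid-search xy (carton mm) scoring post: gray inside vs ring"""
    best=[]
    for dx in np.arange(-rng,rng+.1,step):
        for dy in np.arange(-rng,rng+.1,step):
            m=mask(n,c,W(p,cyl(xy0[0]+dx,xy0[1]+dy,profs)),S.shape)
            ring=cv2.dilate(m,np.ones((7,7)))-m
            best.append((S[m>0].mean()-S[ring>0].mean(),xy0[0]+dx,xy0[1]+dy))
    return sorted(best)[::-1]
def fit(n,c,im,xy0=(-19,-1.5)):
    hsv=cv2.cvtColor(im,cv2.COLOR_BGR2HSV);g=((hsv[...,1]<65)&(hsv[...,2]>85)).astype(float)
    b=ncc(n,c,im,g,xy0,[(10,6),(68,6),(72,4)])
    k=np.array(b[:6]);return k[:,0].round(2),k[:,1:].mean(0).round(1),k[:,1:].std(0).round(1)
def fitfoot(n,c,im,xy0=(-19,-1.5)):
    g=(im.max(2)<75).astype(float);b=ncc(n,c,im,g,xy0,[(10,31)]);k=np.array(b[:6]);return k[:,0].round(2),k[:,1:].mean(0).round(1),k[:,1:].std(0).round(1)
E
python3 - <<'E'
from post import *
o=st();im=arm.capture('wrist');c=arm.calibration('wrist');cv2.imwrite('pics/w13.png',im);np.savez('w13.npz',**c)
print('w13',fit('wrist',c,im),fitfoot('wrist',c,im))
c7=dict(np.load('w7.npz'));c7={k:(v if v.ndim else float(v)) for k,v in c7.items()};i7=cv2.imread('pics/w7.png');print('w7',fit('wrist',c7,i7),fitfoot('wrist',c7,i7))
S=arm.capture('side');T=arm.capture('top');cv2.imwrite('pics/s13.png',S);cv2.imwrite('pics/t13.png',T)
for n,I in(('side',S),('top',T),('side',cv2.imread('pics/s10.png')),('top',cv2.imread('pics/t10.png'))):print(n,fit(n,C[n],I),fitfoot(n,C[n],I))
E
```

```text
21.35 [0.5148 0.3955 0.1969] [ 0.9 -0.4 -3.9] [-1.39  0.5   0.9   1.68 -0.42  1.16  1.27] [0.471 0.394] [ 44.  -1. 197.] z ax [-0. -0. -1.]
w13 (array([0.7 , 0.69, 0.69, 0.69, 0.68, 0.67]), array([-20.3,  -4.3]), array([0.7, 0.7])) (array([0.85, 0.85, 0.85, 0.85, 0.85, 0.85]), array([-19.8,  -4.2]), array([0.7, 0.7]))
w7 (array([0.73, 0.73, 0.73, 0.73, 0.73, 0.73]), array([-13.5,  -4.5]), array([1.7, 0. ])) (array([0.15, 0.15, 0.15, 0.15, 0.15, 0.15]), array([-11.,  -5.]), array([0. , 2.6]))
side (array([0.52, 0.52, 0.5 , 0.5 , 0.49, 0.49]), array([-17. ,  -3.8]), array([0.6, 0.9])) (array([0.41, 0.41, 0.41, 0.41, 0.41, 0.41]), array([-20.5,  -4.5]), array([1.7, 1.4]))
top (array([0., 0., 0., 0., 0., 0.]), array([-11.,   4.]), array([0. , 1.7])) (array([0., 0., 0., 0., 0., 0.]), array([-11.,   4.]), array([0. , 1.7]))
side (array([0.52, 0.51, 0.51, 0.5 , 0.5 , 0.5 ]), array([-16.3,  -4.3]), array([0.7, 1.3])) (array([0.4 , 0.4 , 0.4 , 0.39, 0.39, 0.39]), array([-23. ,  -7.2]), array([0.8, 0.9]))
top (array([0.17, 0.17, 0.16, 0.16, 0.16, 0.16]), array([-18.,  -7.]), array([2. , 0.5])) (array([0.63, 0.63, 0.63, 0.63, 0.63, 0.62]), array([-20.2,  -7.8]), array([1.3, 1.5]))
```

The wrist fits agree: post at carton (−20.3, −4.3) and foot at (−19.8, −4.2). I'll move closer and refine.

>>> apply_moves(xyz=[[0.3,0,1],[0.6,-0.1,2.5],[1,-0.2,4.5],[1.4,-0.2,6.5],[1.4,-0.3,8],[1.4,-0.3,8],[1.4,-0.3,8],[1.4,-0.3,8],[1.4,-0.3,8],[1.4,-0.3,8]], turn=[[0,0,0],[0,0,0],[0,0,0],[0,0,0],[0,0,0],[0,0,0],[0,0,0],[0,0,0],[0,0,0],[0,0,0]], fingers=[-1,-1,-1,-1,-1,-1,-1,-1,-1,-1])

```text
t: 22.33
tool_pos: [0.5012, 0.3927, 0.1184]
eef_rot: [[-0.997, -0.075, 0.0], [-0.075, 0.997, 0.001], [-0.0, 0.001, -1.0]]
wrist_force: [0.7, 0.5, -3.7]
finger_gap: 0.0328
grip_force: 35.0
```

```bash
cat >> post.py <<'E'
def fine(n,c,im,xy0,prof=[(10,6),(68,6),(72,4)],dark=False,fr=None):
    hsv=cv2.cvtColor(im,cv2.COLOR_BGR2HSV)
    g=(im.max(2)<75).astype(float) if dark else ((hsv[...,1]<65)&(hsv[...,2]>85)).astype(float)
    b=np.array(ncc(n,c,im,cv2.GaussianBlur(g,(3,3),0),xy0,prof,3,.5));w=b[:10];return w[0,0].round(2),w[:,1:].mean(0).round(2),w[:,1:].std(0).round(2)
E
python3 - <<'E'
from post import *
o=st();P=np.array(o['tool_pos']);R=np.array(o['eef_rot'])
im=arm.capture('wrist');c=arm.calibration('wrist');cv2.imwrite('pics/w14.png',im)
print('post',fine('wrist',c,im,(-20,-4)),'tip only',fine('wrist',c,im,(-20,-4),[(55,6),(68,6),(72,4)]),'foot',fine('wrist',c,im,(-20,-4),[(10,31)],True))
# bush bore in hand: centroid of dark pixels near predicted bore
q=proj('wrist',P-R[:,2]*.0402,c)[0];print('pred bore',q,'scale',proj('wrist',[P-R[:,2]*.0402+R[:,1]*.01,P-R[:,2]*.0402+R[:,0]*.01],c)-q)
g=cv2.cvtColor(im,cv2.COLOR_BGR2GRAY);u,v=q.astype(int)
for r in range(v-30,v+40,3):print(r,g[r,u-48:u+50:3].tolist())
g12=cv2.cvtColor(cv2.imread('pics/w12.png'),cv2.COLOR_BGR2GRAY)
E
```

```text
22.3333 [0.5012 0.3927 0.1184] [ 0.7  0.5 -3.7] [-1.37  0.56  0.84  1.79 -0.48  1.02  1.31] [0.471 0.394] [ 30.  -3. 118.] z ax [ 0.  0. -1.]
post (np.float64(0.75), array([-19.55,  -4.55]), array([0.57, 0.35])) tip only (np.float64(0.8), array([-20.75,  -4.4 ]), array([0.51, 0.37])) foot (np.float64(0.84), array([-19.5,  -4.6]), array([0.39, 0.49]))
pred bore [316.63455811 255.51062387] scale [[ 1.72633242e+01  1.48908059e-02]
 [ 1.84465788e-02 -1.61501692e+01]]
225 [129, 135, 125, 126, 126, 127, 126, 125, 126, 110, 95, 95, 95, 99, 97, 98, 97, 98, 98, 97, 96, 96, 95, 94, 118, 126, 126, 127, 125, 124, 125, 120, 130]
228 [129, 125, 125, 129, 124, 126, 126, 126, 125, 92, 95, 93, 97, 96, 99, 100, 114, 108, 98, 97, 97, 96, 97, 96, 94, 123, 128, 125, 127, 126, 125, 121, 130]
231 [127, 125, 125, 126, 124, 119, 117, 109, 120, 94, 96, 95, 118, 126, 130, 129, 129, 128, 127, 129, 124, 105, 95, 96, 93, 124, 108, 119, 120, 124, 125, 124, 113]
234 [97, 109, 118, 117, 118, 118, 117, 52, 109, 96, 96, 122, 128, 127, 125, 126, 126, 127, 129, 128, 128, 126, 113, 95, 92, 102, 66, 119, 118, 120, 119, 11
[... 2533 characters left out ...]
, 176, 176, 175, 176, 176, 52, 50, 52, 53, 118, 116]
285 [117, 118, 98, 50, 51, 50, 144, 182, 183, 184, 182, 180, 178, 174, 175, 176, 178, 180, 183, 184, 183, 182, 181, 180, 179, 176, 173, 91, 52, 52, 52, 115, 118]
288 [117, 117, 57, 52, 50, 49, 164, 178, 178, 181, 181, 180, 180, 180, 179, 178, 176, 178, 181, 183, 184, 186, 185, 183, 182, 180, 179, 140, 50, 48, 54, 98, 117]
291 [117, 116, 50, 50, 46, 48, 169, 180, 180, 179, 178, 177, 177, 178, 177, 180, 180, 180, 179, 178, 179, 177, 178, 178, 176, 176, 176, 166, 49, 51, 53, 69, 116]
294 [116, 110, 51, 49, 49, 60, 171, 187, 182, 179, 175, 173, 174, 175, 179, 179, 181, 184, 182, 182, 181, 182, 181, 179, 178, 176, 175, 174, 51, 49, 57, 73, 115]
```

Run:
```python
from post import *
st();rel(W(p,(-19.7,-5.05,95))[0],toolR(-ez,ey))
```

```text
22.3833 [0.5011 0.3926 0.1182] [-0.5  0.1 -4. ] [-1.37  0.56  0.84  1.79 -0.48  1.02  1.31] [0.471 0.394] [ 30.  -3. 118.] z ax [ 0.  0. -1.]
[5.0, -0.2, 2.3] [0.1, 0.0, 0.1]
```

>>> apply_moves(xyz=[[1,0,0],[2,-0.1,0],[3,-0.1,0],[4,-0.2,0],[5,-0.2,0.5],[5,-0.2,1],[5,-0.2,1.6],[5,-0.2,2.2],[5,-0.2,2.2],[5,-0.2,2.2]], turn=[[0,0,0],[0,0,0],[0,0,0],[0,0,0],[0,0,0],[0,0,0],[0,0,0],[0,0,0],[0,0,0],[0,0,0]], fingers=[-1,-1,-1,-1,-1,-1,-1,-1,-1,-1])

```text
t: 23.22
tool_pos: [0.4514, 0.3862, 0.0949]
eef_rot: [[-0.997, -0.074, -0.001], [-0.074, 0.997, -0.001], [0.001, -0.001, -1.0]]
wrist_force: [0.2, -0.0, -3.9]
finger_gap: 0.0327
grip_force: 35.0
```

Run:
```python
from post import *
o=st();t=W(p,(-19.7,-5.05,80))[0];B=np.array(o['eef_rot']);print('tool delta mm',(B.T@(t-o['tool_pos'])*1000).round(1),'axis',B[:,2].round(4),(Rc.T@(np.array(o['tool_pos'])-[p[0],p[1],0])*1000).round(1))
```

```text
23.2167 [0.4514 0.3862 0.0949] [ 0.2 -0.  -3.9] [-1.45  0.52  0.85  1.91 -0.48  0.94  1.27] [0.471 0.394] [-20.  -6.  95.] z ax [-0. -0. -1.]
tool delta mm [-0.4  0.8 14.9] axis [-8.e-04 -1.e-03 -1.e+00] [-20.1  -5.9  94.9]
```

>>> apply_moves(xyz=[[-0.04,0.08,0],[-0.04,0.08,0.4],[-0.04,0.08,0.8],[-0.04,0.08,1.1],[-0.04,0.08,1.4],[-0.04,0.08,1.6],[-0.04,0.08,1.8],[-0.04,0.08,2],[-0.04,0.08,2.1],[-0.04,0.08,2.1]], turn=[[0,0,0],[0,0,0],[0,0,0],[0,0,0],[0,0,0],[0,0,0],[0,0,0],[0,0,0],[0,0,0],[0,0,0]], fingers=[-1,-1,-1,-1,-1,-1,-1,-1,-1,-1])

```text
t: 24.05
tool_pos: [0.4513, 0.3873, 0.0743]
eef_rot: [[-0.997, -0.075, -0.001], [-0.075, 0.997, -0.0], [0.001, -0.0, -1.0]]
wrist_force: [0.4, 0.0, -4.0]
finger_gap: 0.0326
grip_force: 35.0
```

Run:
```python
from post import *
o=st();print(np.round(o['moment'],2),(Rc.T@(np.array(o['tool_pos'])-[p[0],p[1],0])*1000).round(1))
```

```text
24.05 [0.4513 0.3873 0.0743] [ 0.4  0.  -4. ] [-1.43  0.54  0.82  1.92 -0.51  0.9   1.29] [0.471 0.394] [-20.  -5.  74.] z ax [-0. -0. -1.]
[0.03 0.   0.01] [-20.1  -4.7  74.3]
```

The bush is 3.5 mm past the post tip with no change in force. I'll continue slowly.

>>> apply_moves(xyz=[[0,0,0.1],[0,0,0.2],[0,0,0.3],[0,0,0.4],[0,0,0.5],[0,0,0.6],[0,0,0.7],[0,0,0.8],[0,0,0.8],[0,0,0.8]], turn=[[0,0,0],[0,0,0],[0,0,0],[0,0,0],[0,0,0],[0,0,0],[0,0,0],[0,0,0],[0,0,0],[0,0,0]], fingers=[-1,-1,-1,-1,-1,-1,-1,-1,-1,-1])

```text
t: 24.88
tool_pos: [0.4514, 0.3874, 0.0664]
eef_rot: [[-0.997, -0.075, -0.001], [-0.075, 0.997, -0.0], [0.001, -0.0, -1.0]]
wrist_force: [-0.1, -0.9, -3.9]
finger_gap: 0.0325
grip_force: 35.0
```

Run:
```python
from post import *
o=st();print(np.round(o['moment'],2),(Rc.T@(np.array(o['tool_pos'])-[p[0],p[1],0])*1000).round(1),(np.array(o['eef_rot']).T@o['wrist_force']).round(1))
```

```text
24.8833 [0.4514 0.3874 0.0664] [-0.1 -0.9 -3.9] [-1.42  0.55  0.82  1.92 -0.52  0.89  1.3 ] [0.471 0.394] [-20.  -5.  66.] z ax [-0. -0. -1.]
[ 0.02  0.03 -0.  ] [-20.   -4.7  66.4] [ 0.1 -0.9  3.9]
```

>>> apply_moves(xyz=[[0,0,0.3],[0,0,0.6],[0,0,0.9],[0,0,1.2],[0,0,1.5],[0,0,1.8],[0,0,2.1],[0,0,2.4],[0,0,2.7],[0,0,2.7]], turn=[[0,0,0],[0,0,0],[0,0,0],[0,0,0],[0,0,0],[0,0,0],[0,0,0],[0,0,0],[0,0,0],[0,0,0]], fingers=[-1,-1,-1,-1,-1,-1,-1,-1,-1,-1])

```text
t: 25.72
tool_pos: [0.4511, 0.3872, 0.0389]
eef_rot: [[-0.997, -0.075, -0.001], [-0.075, 0.997, -0.0], [0.001, -0.0, -1.0]]
wrist_force: [-1.1, -0.6, -3.8]
finger_gap: 0.0327
grip_force: 35.0
```

>>> apply_moves(xyz=[[0,0,0.3],[0,0,0.6],[0,0,0.9],[0,0,1.2],[0,0,1.4],[0,0,1.6],[0,0,1.8],[0,0,1.9],[0,0,2],[0,0,2]], turn=[[0,0,0],[0,0,0],[0,0,0],[0,0,0],[0,0,0],[0,0,0],[0,0,0],[0,0,0],[0,0,0],[0,0,0]], fingers=[-1,-1,-1,-1,-1,-1,-1,-1,-1,-1])

```text
t: 26.55
tool_pos: [0.4513, 0.3874, 0.0193]
eef_rot: [[-0.997, -0.075, -0.001], [-0.075, 0.997, -0.0], [0.001, -0.0, -1.0]]
wrist_force: [-0.1, -0.9, -3.5]
finger_gap: 0.0325
grip_force: 35.0
```

Run:
```python
from post import *
o=st();print(np.round(o['moment'],2),(Rc.T@(np.array(o['tool_pos'])-[p[0],p[1],0])*1000).round(1))
```

```text
26.55 [0.4513 0.3874 0.0193] [-0.1 -0.9 -3.5] [-1.38  0.61  0.76  1.95 -0.58  0.81  1.35] [0.471 0.394] [-20.  -5.  19.] z ax [-0. -0. -1.]
[ 0.01  0.05 -0.02] [-20.1  -4.6  19.3]
```

>>> apply_moves(xyz=[[0,0,0.05],[0,0,0.1],[0,0,0.15],[0,0,0.2],[0,0,0.25],[0,0,0.3],[0,0,0.33],[0,0,0.36],[0,0,0.36],[0,0,0.36]], turn=[[0,0,0],[0,0,0],[0,0,0],[0,0,0],[0,0,0],[0,0,0],[0,0,0],[0,0,0],[0,0,0],[0,0,0]], fingers=[-1,-1,-1,-1,-1,-1,-1,-1,-1,-1])

```text
t: 27.38
tool_pos: [0.4514, 0.3875, 0.016]
eef_rot: [[-0.997, -0.075, -0.001], [-0.075, 0.997, 0.0], [0.001, 0.0, -1.0]]
wrist_force: [-0.9, -0.7, -0.2]
finger_gap: 0.0329
grip_force: 35.0
```

The foot now carries the weight (z force −3.7 → −0.2 N), so the bush is seated. I'll open and retreat straight up.

>>> apply_moves(xyz=[[0,0,0.03],[0,0,0.03],[0,0,0.03],[0,0,0.03],[0,0,0.03],[0,0,0.03],[0,0,0.03],[0,0,0.03],[0,0,0.03],[0,0,0.03]], turn=[[0,0,0],[0,0,0],[0,0,0],[0,0,0],[0,0,0],[0,0,0],[0,0,0],[0,0,0],[0,0,0],[0,0,0]], fingers=[-0.25,-0.2,-0.1,0,0.1,0.2,0.2,0.2,0.2,0.2], grip_force=5)

```text
t: 28.22
tool_pos: [0.4513, 0.3874, 0.0156]
eef_rot: [[-0.997, -0.075, -0.001], [-0.075, 0.997, 0.0], [0.001, 0.0, -1.0]]
wrist_force: [-0.2, 0.4, 0.6]
finger_gap: 0.0561
grip_force: 0.0
```

>>> apply_moves(xyz=[[0,0,-0.3],[0,0,-0.8],[0,0,-2],[0,0,-4],[0,0,-6.5],[0,0,-9],[0,0,-12],[0,0,-15],[0,0,-18],[0,0,-18]], turn=[[0,0,0],[0,0,0],[0,0,0],[0,0,0],[0,0,0],[0,0,0],[0,0,0],[0,0,0],[0,0,0],[0,0,0]], fingers=[0.2,0.2,0.2,0.2,0.2,0.2,0.2,0.2,0.2,0.2])

```text
t: 29.05
tool_pos: [0.4538, 0.3883, 0.2017]
eef_rot: [[-0.997, -0.074, 0.003], [-0.074, 0.997, 0.006], [-0.004, 0.005, -1.0]]
wrist_force: [1.2, 0.1, -0.2]
finger_gap: 0.0563
grip_force: 0.0
```

Run:
```python
from post import *
o=st();print(o['finger_gap'])
im=arm.capture('wrist');c=arm.calibration('wrist');S=arm.capture('side');T=arm.capture('top')
for n,i in(('w',im),('s',S),('t',T)):cv2.imwrite(f'pics/{n}15.png',i)
xy=(-20.1,-4.6)
print('pred wrist top/flange',proj('wrist',W(p,[(*xy,56),(*xy,18),(*xy,72),(xy[0]+17,xy[1],56),(xy[0],xy[1]+32,18)]),c).round(0).tolist())
hsv=cv2.cvtColor(im,cv2.COLOR_BGR2HSV);g=((hsv[...,1]<65)&(hsv[...,2]>80)).astype(float)
for nm,pr in(('flange z10-18 r32',[(10,32),(18,32)]),('flange if 5mm high',[(15,32),(23,32)]),('flange 10 high',[(20,32),(28,32)])):
    k=np.array(ncc('wrist',c,im,g,xy,pr,6,1.))[:4];print(nm,k.round(2).tolist())
print('bottle/ring check',[(n,abs(cv2.imread('pics/'+a)[s].astype(int)-b[s]).mean().round(1)) for n,a,b,s in(('ring side','side0.png',S,np.s_[165:188,318:343]),('bottle side','side0.png',S,np.s_[125:178,270:298]))])
```

```text
29.05 [0.4538 0.3883 0.2017] [ 1.2  0.1 -0.2] [-1.54  0.4   0.95  1.81 -0.36  1.12  1.18] [0.471 0.394] [-18.  -4. 202.] z ax [ 0.    0.01 -1.  ]
0.05627184055366855
pred wrist top/flange [[316.0, 187.0], [316.0, 181.0], [316.0, 190.0], [316.0, 202.0], [341.0, 181.0]]
flange z10-18 r32 [[0.92, -21.1, -4.6], [0.92, -22.1, -3.6], [0.92, -22.1, -5.6], [0.92, -23.1, -4.6]]
flange if 5mm high [[0.9, -22.1, -4.6], [0.9, -23.1, -3.6], [0.9, -23.1, -4.6], [0.9, -24.1, -3.6]]
flange 10 high [[0.88, -24.1, -3.6], [0.88, -24.1, -4.6], [0.88, -25.1, -3.6], [0.88, -24.1, -6.6]]
bottle/ring check [('ring side', np.float64(73.2)), ('bottle side', np.float64(34.4))]
```

Run:
```python
from post import *
T0=cv2.imread('pics/top0.png');
for nm in('t15','t13','t10'):
    T=cv2.imread(f'pics/{nm}.png')
    for n,(u,v),h in(('ring',(359,230),12),('bottle cap',(374,182),12)):
        t=T0[v-h:v+h,u-h:u+h];R_=cv2.matchTemplate(T[v-h-10:v+h+10,u-h-10:u+h+10],t,cv2.TM_CCOEFF_NORMED);_,s,_,l=cv2.minMaxLoc(R_);print(nm,n,round(s,2),'shift',l[0]-10,l[1]-10)
S0=cv2.imread('pics/side0.png')
for nm in('s15','s13','s10'):
    S=cv2.imread(f'pics/{nm}.png')
    for n,(u,v),h in(('ring',(330,176),12),('bottle',(284,152),16)):
        t=S0[v-h:v+h,u-h:u+h];R_=cv2.matchTemplate(S[v-h-10:v+h+10,u-h-10:u+h+10],t,cv2.TM_CCOEFF_NORMED);_,s,_,l=cv2.minMaxLoc(R_);print(nm,n,round(s,2),'shift',l[0]-10,l[1]-10)
# nuts in wrist image (low-sat blobs inside carton near +x wall)
S=cv2.imread('pics/t15.png');T10=cv2.imread('pics/t10.png')
print('flap px (end flap, long flap outside) hue/sat', [cv2.cvtColor(S,cv2.COLOR_BGR2HSV)[tuple(proj('top',W(p,w))[0].astype(int)[::-1])].tolist() for w in((100,0,95),(110,-40,100),(30,-120,92),(30,-160,98),(-60,-140,95))])
```

```text
t15 ring 0.36 shift 1 -1
t15 bottle cap 1.0 shift 0 0
t13 ring 0.37 shift -1 1
t13 bottle cap 1.0 shift 0 0
t10 ring 0.48 shift 0 0
t10 bottle cap 1.0 shift 0 0
s15 ring 0.38 shift 10 -9
s15 bottle 0.83 shift 0 0
s13 ring 0.33 shift -5 -8
s13 bottle 0.13 shift 9 -7
s10 ring 0.28 shift 4 -7
s10 bottle 0.83 shift 0 0
flap px (end flap, long flap outside) hue/sat [[21, 56, 96], [23, 55, 83], [17, 49, 73], [14, 158, 153], [19, 56, 77]]
```

Everything checks out. The TCP rise from grasp to release was 10.0 mm, exactly the seat height, and the flange fit is best at seat level. The bottle is unmoved and the arm is clear.

```bash
python3 -c "
from bench import arm
print(arm.hand_in())"
```

```text
the job is handed in; nothing more can be done
None
```

I've handed the job in: both carton flaps are folded well back and the bush rests on the post's foot, released, with the arm clear. The bottle hasn't moved; the ring gauge was mostly hidden in the last images, but nothing came near it, and the two nuts were in the carton when last seen, before the bush went in.

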